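Unhook a drained dipping basket and stand it in the drying tray

ROBOT

A 7-joint arm with a two-finger parallel gripper is mounted at the origin on the work surface. World frame = base frame: x ahead of the robot, y to its left, z up, the work surface at z = 0. Lengths are in m, angles in degrees, forces in N, time in s.
With the tool pointing down it reaches from about 0.425 to 0.875 m from the base axis. Payload 4.7 kg.
Tool frame: the origin (TCP) lies midway between the tips of the shut fingers; the grasp point (between the pads) lies 19 mm behind it; y points along the fingers, x is the direction in which the jaws open and shut, and the axes are right-handed (so a half turn about y gives the same grasp; the last joint's range is limited). The gripper opens to 87 mm and grips with 3 to 60 N. Pads are 19 mm wide; open, the fingers measure 117 mm over their backs; the gripper's body (75 mm by 190 mm) begins 51 mm behind the grasp point.
Start: joints at [77.298, 18.392, -4.016, 83.108, 1.295, 78.541, -3.26], TCP at [0.152, -0.632, 0.186] pointing down, gripper open.
Joint ranges: [-163.93, 163.93], [-17.29, 119.83], [-79.2, 71.16], [3.27, 140.29], [-89.18, 269.18], [5.43, 117.66], [-154.24, 154.24]. Speed limits (degrees/s): [147.25, 147.25, 180, 180, 180, 180, 180].

INTERFACE

Orientations are given as [roll, pitch, yaw] about the fixed x, y, z axes, in that order (R = Rz(yaw) Ry(pitch) Rx(roll)).
In Python, from cell import env gives the robot as it stands.
- The arm moves only by the tool carry_out, never from a script. Its argument "targets" is a list of rows, each a list of 2 entries, a list of its own where there are three numbers: the shift along the tool's x, y, z in mm, then the turn, a rotation vector about the tool's x, y, z in degrees. A call has 1 to 12 rows; each row shifts and turns the commanded pose from where the row before left it, along the tool's axes as they then stand; what a row does not reach is not made up. A row lasts 1/10 s, in which the tool goes at most 50 mm and 8.59 degrees, less where a joint would pass 70% of its speed; a pose out of reach is approached as far as the arm can. A call with a gripper value outside its range is refused whole. "jaw" is the opening, from 0 (shut) to 1 (fully open), set as the call begins (left out, the last holds). The fingers move at their own pace and stop on an object; "squeeze" is the grip in N (left out, the last holds). Time passes only in rows, so rows that do not move let the fingers close. It gives the time, the measured TCP pose, the force and the opening at its end, in the units of the state.
- env.get_obs(): the state, without advancing time (a new reading comes with each control period).
- env.read_camera(name): name is "side" or "top"; returns the picture (480x640x3 uint8, red, green, blue); there is no depth.
- env.get_calibration(name): a dict with "fx", "fy", "cx", "cy" (pixels), "R" (3x3) and "t" (3): a world point X has camera coordinates R X + t. Camera axes: x right, y down, z forward; pixel columns grow to the right and rows downward; lengths in m; the calibration is good to about 2 mm. A picture is of the moment at which its call begins. get_calibration takes no time and is no camera call.
- env.sign_off(): hands the job in, once; it reports no verdict.
Trained networks look in the newest picture that a camera, given by its name, has taken for a name from the list of things; names that differ only in an ending like _2 or _b are one class to them, and where a whole thing is asked for, a point or a joint stands for the part that bears it (a point fixed in the world has none). Each returns a list of dicts, best first, with "p" (0 to 1); they miss things now and then, are a little off and sometimes report something else, mostly with a low value. They report only what shows in the picture. A call takes as long as a camera call. They do not tell look-alikes from the thing itself.
- env.outline_of(camera, label): "mask" (480x640 bool, what is visible of it) and "xy" ([column, row] in pixels, amid what is visible of it).
The state is a dict: "time_s": time; "qpos": joint angles; "joint_velocities": joint speeds; "effort": joint torques, N m; "tool_pos": TCP position; "tool_rot": TCP orientation; "force": force on the tool from outside, world axes, zero at the start; "wrist_torque": the same for the moment, N m; "grip_width": finger opening in m.
Only numpy, scipy, OpenCV 4.12 (cv2) and the standard library are available. Lean on these libraries where they do the work, as an engineer would, in place of code of your own. Each camera call takes 0.05 s, during which the arm holds its last target.

TASK

The tiles in the dipping basket have drained: lift the basket up out of the two deep hooks of the drain stand until it is past their tips, bring it out clear and stand it flat in the wooden drying tray with both tiles still in it, then let go. The hooks lean a little one way or the other, so let the handle bar slide up along them by feel and never force it against them, set the basket down gently, and leave everything else on the table where it is.

Things in the scene. Friction and masses are not known exactly. Their poses are not given: they have to be found in the camera images.
- stand: Drain stand of dark steel, heavy, does not move: two foot skids, a drip pan 18 mm high between them, two posts 222 mm tall at y = +120 and -120 mm. Origin on the table midway between the posts, z up, y from post to post. The posts carry two deep upturned J hooks with their prongs on the -x side: the basket comes out towards the stand's -x, once above the prong tips.
- hook_seat (a point): On the stand, 210 mm above the table, midway between the hooks (at y = +97, -97 mm): axis of the handle bar as it hangs there (within 2 mm). Hooks are flat bar 12 mm wide, 5 mm thick; front prong tips 90 mm above this axis, rear shanks 100 mm; the straight throat between is 13 mm wide, its flat seat 5 mm below the axis. A 10 mm tie rod joins them 115 mm behind.
- hook_knob (a point): One of two black hand knobs (32 mm) that clamp the hooks on their pivot, which is the axis of the seated bar; 210 mm up, at the stand's y = 140 mm. The pair of hooks leans about it, forwards or back (stand's -x or +x), up to 16 degrees, different each time and in no reading; stiff. The throat leans likewise: the side force felt while lifting tells which way to follow it.
- basket: Dipping basket of perforated steel, 110 (x) by 170 (y) mm, walls 55 mm high, 3 mm thick. Rigid handle: uprights at y = +72, -72 mm carry a round bar, 10 mm thick, 210 mm long along y, axis 150 mm above the underside; its ends outside the uprights lie in the hooks. Origin at the middle of its underside, z up. With its tiles 0.45 to 0.7 kg, varying; it can swing about the bar.
- grip (a point): Middle of the handle bar on its axis, 150 mm above the basket's underside; a black plastic sleeve 18 mm thick and 80 mm long along the basket's y covers the bar here. Take it from above with the fingers closing across the bar (along the basket's x).
- tile1_mid (a point): Centre of a white ceramic tile, 62 x 62 x 9 mm, lying loose on the basket's floor
- tile2_mid (a point): Centre of a second such tile, lying loose on the basket's floor
- tray: Wooden drying tray fixed on the table, 190 mm (its x) by 260 mm (its y) outside, 22 mm high, walls 5 mm thick; origin at the middle of its underside, +z up.
- tray_floor (a point): Middle of the tray's inner floor, 5 mm above the table; the floor is 180 mm (x) by 250 mm (y).
- cup: Bystander: white stoneware mug, 76 mm across, 85 mm tall; origin at the middle of its underside
- jar1: Bystander: glass glaze jar with white cap, 64 mm across, 85 mm tall; origin at the middle of its underside
- jar2: Bystander: grey jar with white cap, 60 mm across, 75 mm tall; origin at the middle of its underside
- bowl: Bystander: terracotta bowl, 110 mm across, 45 mm tall; origin at the middle of its underside
- brush: Bystander: glaze brush with a wooden handle, lying flat; origin near its middle
- rib: Bystander: flat wooden throwing rib 110 x 55 x 8 mm; origin at the middle of its underside
- plaster: Bystander: plaster block 90 x 70 x 60 mm; origin at the middle of its underside
Things that resemble listed ones, but are neither listed nor needed, are in the scene too. What is shaped like the part that bears tile1_mid but purple or red is not meant.

How it is judged:
By the outcome, as a careful person would: the job done as asked, in the order asked, and still so for the second after the job is handed in, with the robot touching nothing.
It also fails if it takes over 72 s, if anything falls off the work surface, if the arm or the gripper's body presses on something with over 40 N, if the wrist force passes 120 N, or if a joint passes its speed limit or range.

## Working session

There is one attempt and no reset: what is moved stays moved. The work goes in short steps, Python scripts to look and compute and a tool call to move; the robot and the scene stay as the last step left them, time stands still between calls to the robot, and variables do not carry over. Pictures are saved under pics/ and viewed, and the job is handed in when it is done.

Besides the shell and the picture viewer there is one more tool, called after ">>>" as name([rows], argument=value, ...), one row to a line, values as JSON. carry_out: Moves the arm, as the interface text tells. Its arguments: {"type":"object","properties":{"targets":{"type":"array","items":{"type":"array"}},"jaw":{"type":"number"},"squeeze":{"type":"number"}},"required":["targets"]}

```bash
ls; mkdir -p pics; python3 - <<'E'
from cell import env
import cv2,numpy as np
for c in("side","top"):
    im=env.read_camera(c);cv2.imwrite(f"pics/{c}0.png",im[:,:,::-1])
    k=env.get_calibration(c);print(c,{a:np.round(k[a],4).tolist() for a in k})
    print("cam pos",np.round(-np.array(k['R']).T@np.array(k['t']),3))
    for l in("stand","hook_knob","basket","grip","tray","tile1_mid"):
        r=env.outline_of(c,l);print(l,[(round(d['p'],2),np.round(d['xy']).tolist(),int(d['mask'].sum())) for d in r[:4]])
o=env.get_obs();print({k:np.round(v,3).tolist() for k,v in o.items()})
E
```

```text
pics
side {'fx': 566.8429, 'fy': 566.8429, 'cx': 315.9828, 'cy': 242.5165, 'R': [[0.948, -0.3181, -0.0063], [-0.2474, -0.7245, -0.6433], [0.2001, 0.6114, -0.7656]], 't': [-0.5693, 0.2025, 1.1746]}
cam pos [ 0.355 -0.753  1.026]
stand [(0.82, [373.0, 363.0], 9423)]
hook_knob [(0.89, [366.0, 350.0], 10228)]
basket [(0.82, [341.0, 317.0], 3890)]
grip [(0.69, [339.0, 318.0], 3944)]
tray [(0.71, [286.0, 195.0], 5889)]
tile1_mid [(0.91, [310.0, 470.0], 772), (0.89, [427.0, 451.0], 1279), (0.85, [330.0, 326.0], 924), (0.23, [402.0, 250.0], 1484)]
top {'fx': 458.8493, 'fy': 458.8493, 'cx': 318.9723, 'cy': 242.9263, 'R': [[-0.0096, -0.9998, 0.018], [-0.9962, 0.008, -0.0872], [0.087, -0.0188, -0.996]], 't': [-0.0384, 0.6067, 1.2841]}
cam pos [ 0.492 -0.019  1.333]
stand [(0.75, [378.0, 233.0], 4300)]
hook_knob [(0.84, [380.0, 232.0], 4542)]
basket [(0.87, [399.0, 252.0], 2054), (0.45, [408.0, 258.0], 288)]
grip [(0.55, [397.0, 251.0], 2102)]
tray [(0.9, [215.0, 240.0], 6059)]
tile1_mid [(0.97, [460.0, 298.0], 487), (0.77, [408.0, 319.0], 501), (0.69, [377.0, 252.0], 327), (0.57, [462.0, 226.0], 446)]
{'time_s': 0.7, 'qpos': [77.296, 18.39, -4.017, 83.107, 1.294, 78.542, -3.261], 'joint_velocities': [0.045, -0.11, 0.031, -0.047, 0.001, 0.075, -0.045], 'effort': [0.001, -49.094, -0.402, -31.27, -0.064, 0.033, -0.0], 'tool_pos': [0.152, -0.632, 0.186], 'tool_rot': [-90.002, -0.007, -76.488], 'force': [-0.395, -0.642, 0.737], 'wrist_torque': [-0.044, 0.009, -0.004], 'grip_width': 0.087}
```

View pics.

View pics/side0.png

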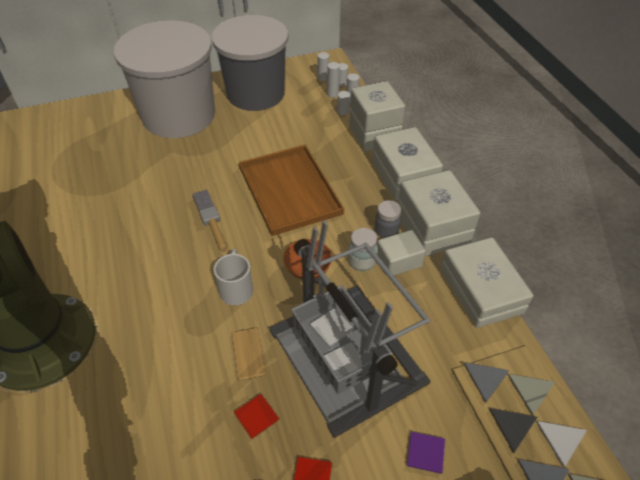

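View pics/top0.png

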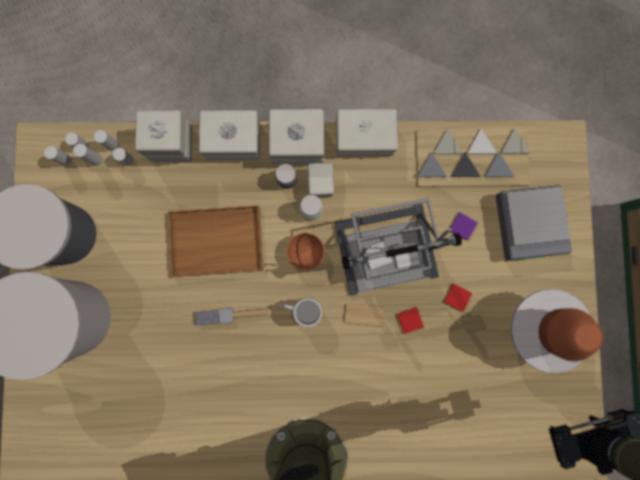

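```bash
python3 - <<'E'
import cv2
a=cv2.imread("pics/side0.png")[200:420,250:480];cv2.imwrite("pics/side0z.png",cv2.resize(a,None,fx=2.7,fy=2.7,interpolation=cv2.INTER_CUBIC))
a=cv2.imread("pics/top0.png")[150:310,300:480];cv2.imwrite("pics/top0z.png",cv2.resize(a,None,fx=3.5,fy=3.5,interpolation=cv2.INTER_CUBIC))
E
```

```text
(no output)
```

View pics/side0z.png

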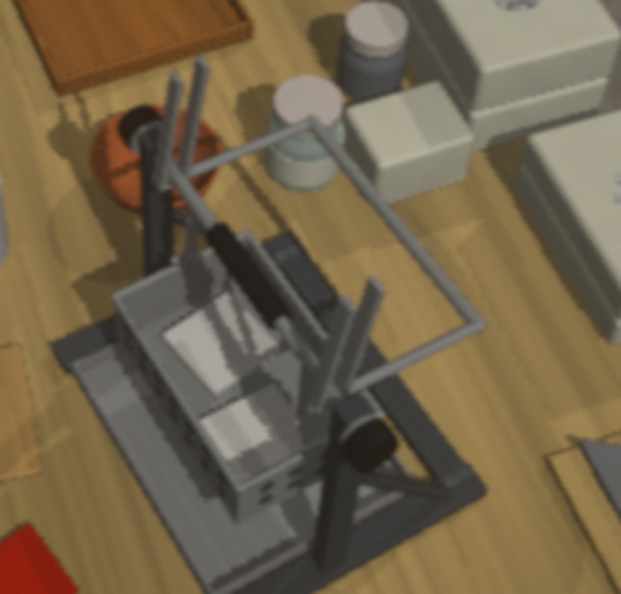

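View pics/top0z.png

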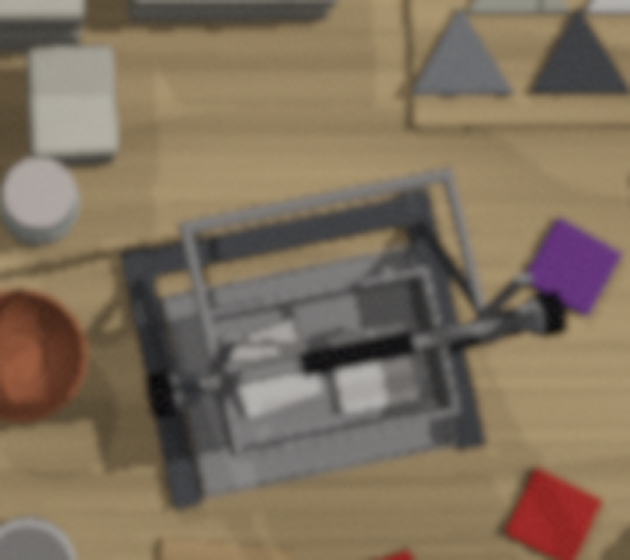

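```bash
cat > h.py <<'E'
import numpy as np,cv2
from cell import env
K={c:env.get_calibration(c) for c in("side","top")}
def ray(c,p):
    k=K[c];R=np.array(k['R']);t=np.array(k['t'])
    d=R.T@np.array([(p[0]-k['cx'])/k['fx'],(p[1]-k['cy'])/k['fy'],1]);return -R.T@t,d/np.linalg.norm(d)
def atz(c,p,z):
    o,d=ray(c,p);return o+d*(z-o[2])/d[2]
def plane(c,p,q,n):
    o,d=ray(c,p);return o+d*(np.dot(np.array(q)-o,n)/np.dot(d,n))
def tri(ps,pt):
    A=np.zeros((3,3));b=np.zeros(3)
    for c,p in(("side",ps),("top",pt)):
        o,d=ray(c,p);M=np.eye(3)-np.outer(d,d);A+=M;b+=M@o
    X=np.linalg.solve(A,b)
    return X,[round(float(np.linalg.norm((np.eye(3)-np.outer(d,d))@(X-o)))*1000,1) for o,d in(ray("side",ps),ray("top",pt))]
def proj(c,X):
    k=K[c];x=np.array(k['R'])@np.array(X)+np.array(k['t']);return np.array([k['fx']*x[0]/x[2]+k['cx'],k['fy']*x[1]/x[2]+k['cy']])
E
python3 - <<'E'
from h import *
np.set_printoptions(precision=4,suppress=True)
s=lambda x,y:(x/2.7+250-.3,y/2.7+200-.3); t=lambda x,y:(x/3.5+300-.35,y/3.5+150-.35)
for n,a,b in(("knobL",s(138,127),t(158,390)),("knobR",s(368,443),t(550,312)),("sleeve",s(250,273),t(357.5,352)),("rodL",s(313,125),t(187,230)),("rodR",s(478,322),t(446,175))):
    print(n,*tri(a,b),atz("side",a,.21),atz("top",b,.21))
KL=tri(s(138,127),t(158,390))[0];KR=tri(s(368,443),t(550,312))[0]
m=(KL+KR)/2;yv=(KL-KR);print("sep",np.linalg.norm(yv),"yaw",np.degrees(np.arctan2(-yv[0],yv[1])));yv[2]=0;yv/=np.linalg.norm(yv);xv=np.array([yv[1],-yv[0],0]);print(m)
for n,p,yy in(("L prong",s(175,80),.097),("L shank",s(202,64),.097),("R prong",s(347,313),-.097),("R shank",s(375,284),-.097)):
    X=plane("side",p,m+yy*yv,yv)-m;print(n,"x",X@xv*1000,"z",X[2]*1000,"lean(+back)",np.degrees(np.arctan2(X@xv,X[2])))
# tray
r=env.outline_of("top","tray")[0];(c,wh,a)=cv2.minAreaRect(np.argwhere(r['mask'])[:,::-1].astype(np.float32));print(c,wh,a)
print([atz("top",q,.022) for q in cv2.boxPoints((c,wh,a))], atz("top",c,.02))
r=env.outline_of("side","tray")[0];(c,wh,a)=cv2.minAreaRect(np.argwhere(r['mask'])[:,::-1].astype(np.float32));print([q for q in cv2.boxPoints((c,wh,a))])
E
```

```text
knobL [ 0.5415 -0.1024  0.2103] [3.7, 3.7] [ 0.5379 -0.1016  0.21  ] [ 0.5452 -0.1032  0.21  ]
knobR [ 0.5947 -0.3788  0.2147] [2.8, 2.8] [ 0.5933 -0.3761  0.21  ] [ 0.5978 -0.3811  0.21  ]
sleeve [ 0.5694 -0.243   0.2136] [1.1, 1.1] [ 0.5692 -0.2406  0.21  ] [ 0.5707 -0.244   0.21  ]
rodL [ 0.6598 -0.1267  0.1935] [0.7, 0.7] [ 0.6531 -0.139   0.21  ] [ 0.6581 -0.1253  0.21  ]
rodR [ 0.6979 -0.3137  0.1959] [0.9, 0.9] [ 0.6912 -0.321   0.21  ] [ 0.6962 -0.3103  0.21  ]
sep 0.28147260275605274 yaw 10.89276410553614
[ 0.5681 -0.2406  0.2125]
L prong x 1.4531629841457698 z 88.49572596530525 lean(+back) 0.9407530456940757
L shank x 21.09938719243267 z 92.74079358450577 lean(+back) 12.81715084857405
R prong x 3.726507088625687 z 79.39028410015652 lean(+back) 2.68743875071165
R shank x 20.931206242310257 z 95.93766252736529 lean(+back) 12.30764674639455
(214.24502563476562, 240.27774047851562) (66.32405853271484, 92.75528717041016) 86.08174133300781
[array([0.704 , 0.3949, 0.022 ]), array([0.7207, 0.1301, 0.022 ]), array([0.5301, 0.1168, 0.022 ]), array([0.5146, 0.3784, 0.022 ])] [0.6169 0.2557 0.02  ]
[array([236.3342, 163.1901], dtype=float32), array([306.5062, 130.2522], dtype=float32), array([345.1273, 212.5321], dtype=float32), array([274.9553, 245.47  ], dtype=float32)]
```

```bash
python3 - <<'E'
import cv2
a=cv2.imread("pics/side0.png")[130:260,220:400];cv2.imwrite("pics/trs.png",cv2.resize(a,None,fx=4,fy=4,interpolation=cv2.INTER_CUBIC))
a=cv2.imread("pics/side0.png")[210:350,290:400];cv2.imwrite("pics/hooks.png",cv2.resize(a,None,fx=4,fy=4,interpolation=cv2.INTER_CUBIC))
a=cv2.imread("pics/top0.png")[195:290,155:275];cv2.imwrite("pics/trt.png",cv2.resize(a,None,fx=6,fy=6,interpolation=cv2.INTER_CUBIC))
E
```

```text
(no output)
```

View pics/hooks.png

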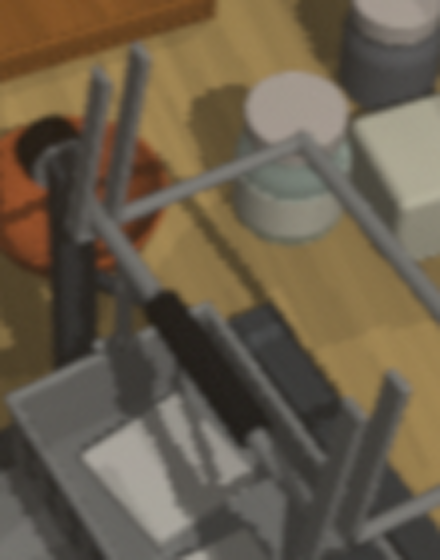

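View pics/trt.png

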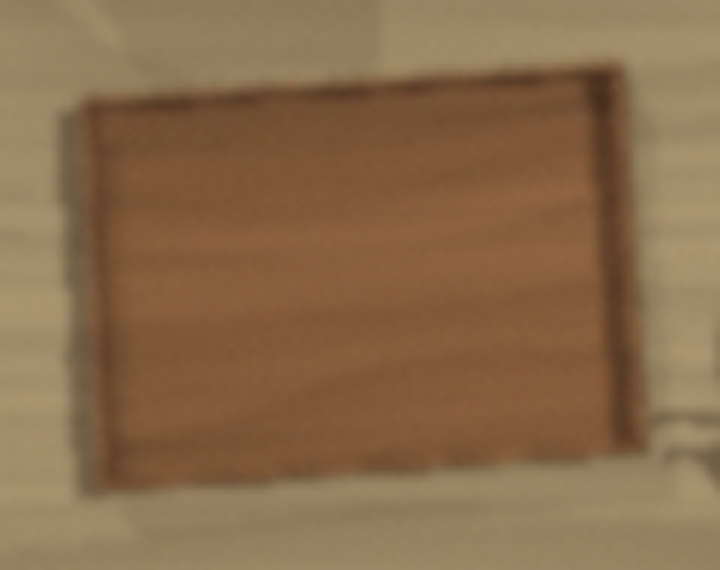

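View pics/trs.png

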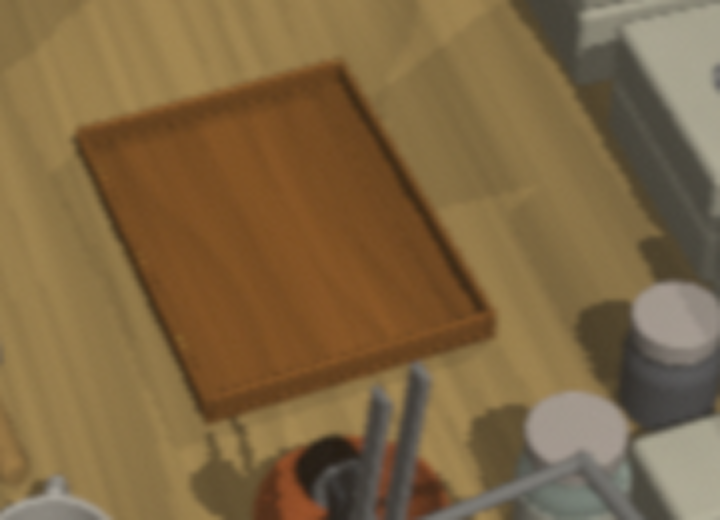

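```bash
python3 - <<'E'
from h import *
np.set_printoptions(precision=3,suppress=True)
for p in((553,331),(515,331),(593,331),(572,335),(535,222)): print(p,atz("top",p,0),atz("top",p,.15))
ims={c:cv2.imread(f"pics/{c}0.png") for c in K}
O=np.array([.5695,-.2425,0]);a=np.radians(11.2);X=np.array([np.cos(a),np.sin(a),0]);Y=np.array([-np.sin(a),np.cos(a),0]);Z=np.array([0,0,1.])
def W(x,y,z):return O+x*X+y*Y+z*Z
big={c:cv2.resize(ims[c],None,fx=4,fy=4,interpolation=cv2.INTER_CUBIC) for c in K}
def line(P,Q,col):
    for c in K:
        p=[tuple(int(v) for v in (proj(c,q)+.5)*4) for q in(P,Q)];cv2.line(big[c],*p,col,1,cv2.LINE_AA)
th=np.radians(7.5)
def L(x,z):return x*np.cos(th)+z*np.sin(th), .21+z*np.cos(th)-x*np.sin(th)
for y in(.097,-.097):
    for x,h in((-.009,.09),(.009,.1)):
        p=L(x,0);q=L(x,h);line(W(p[0],y,p[1]),W(q[0],y,q[1]),(0,255,0))
    p=L(.115,0);line(W(0,y,.21),W(p[0],y,p[1]),(0,255,255))
line(W(0,-.105,.21),W(0,.105,.21),(0,0,255)); line(W(0,-.04,.21),W(0,.04,.21),(255,255,0))
line(W(0,.14,.21),W(0,.105,.21),(255,0,255));line(W(0,-.14,.21),W(0,-.105,.21),(255,0,255))
for z,col in((.06,(255,0,0)),(.115,(255,128,0))):
    c4=[W(sx*.055,sy*.085,z) for sx,sy in((1,1),(1,-1),(-1,-1),(-1,1))]
    for i in range(4):line(c4[i],c4[(i+1)%4],col)
T=np.array([.617,.256,0]);b=np.radians(3.5);c4=[T+np.array([np.cos(b)*sx*.095-np.sin(b)*sy*.13,np.sin(b)*sx*.095+np.cos(b)*sy*.13,.022]) for sx,sy in((1,1),(1,-1),(-1,-1),(-1,1))]
for i in range(4):line(c4[i],c4[(i+1)%4],(0,255,0))
cv2.imwrite("pics/ov1.png",big["side"][820:1420,1100:1750]);cv2.imwrite("pics/ov2.png",big["top"][720:1240,1320:1900])
cv2.imwrite("pics/ov3.png",np.hstack([big["side"][540:960,920:1400:1],cv2.resize(big["top"][780:1140,640:1080],None,fx=.7,fy=.7)[:0] if 0 else np.zeros((420,0,3),np.uint8)]));cv2.imwrite("pics/ov4.png",big["top"][780:1140,640:1080])
E
```

```text
(553, 331) [ 0.347 -0.719  0.   ] [ 0.364 -0.64   0.15 ]
(515, 331) [ 0.349 -0.608  0.   ] [ 0.365 -0.542  0.15 ]
(593, 331) [ 0.346 -0.836  0.   ] [ 0.363 -0.744  0.15 ]
(572, 335) [ 0.335 -0.774  0.   ] [ 0.353 -0.689  0.15 ]
(535, 222) [ 0.666 -0.683  0.   ] [ 0.646 -0.608  0.15 ]
```

View pics/ov1.png

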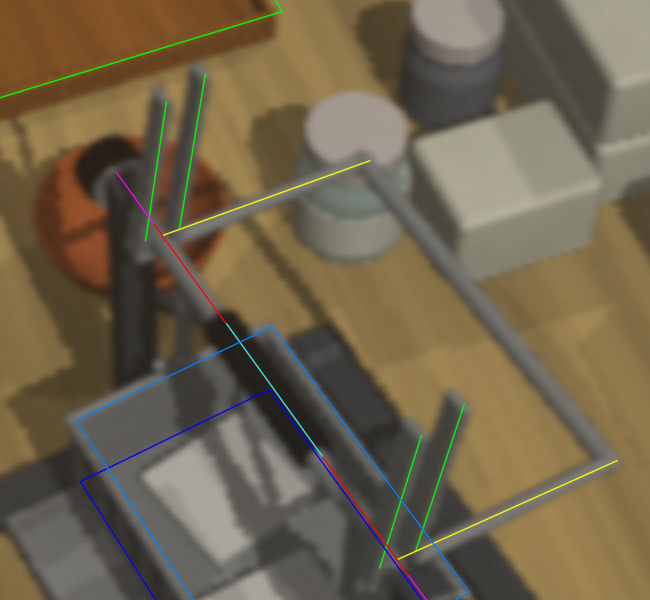

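View pics/ov2.png

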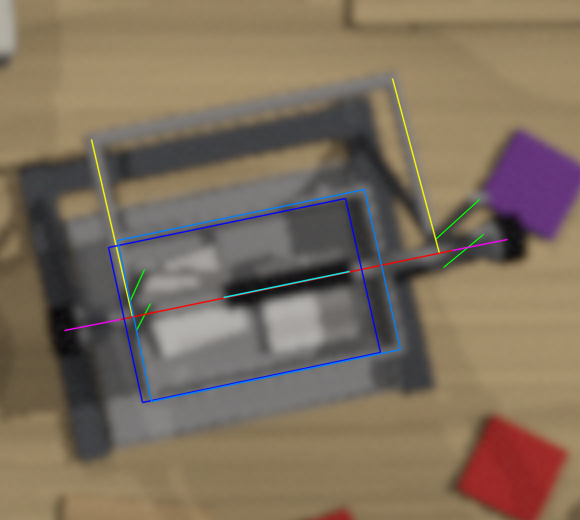

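View pics/ov3.png

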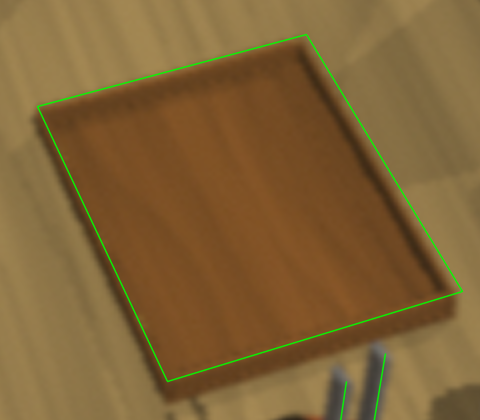

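View pics/ov4.png

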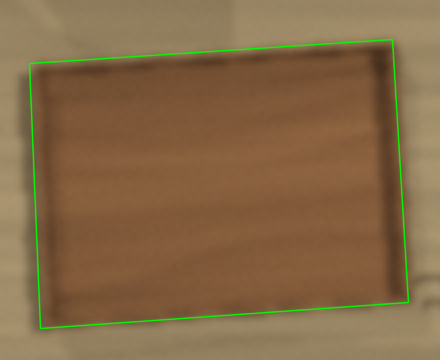

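>>> carry_out([
  [[0,-50,0],[0,0,0]],
  [[0,-50,0],[0,0,0]],
  [[0,-50,0],[0,0,0]],
  [[0,-40,0],[0,-8.5,0]],
  [[0,-40,0],[0,-8.5,0]],
  [[0,0,0],[0,-8.5,0]],
  [[0,0,0],[0,-8.5,0]],
  [[0,0,0],[0,-8.5,0]],
  [[0,0,0],[0,-8.5,0]],
  [[0,0,0],[0,-8.5,0]],
  [[0,0,0],[0,-8.5,0]],
  [[0,0,0],[0,-8.5,0]],
], jaw=1, squeeze=25)

```text
time_s: 2.0
tool_pos: [0.1518, -0.632, 0.4158]
tool_rot: [-90.0, 0.0, 0.4]
force: [0.4, -0.5, -0.2]
grip_width: 0.0868
```

>>> carry_out([
  [[34,0,31],[0,0,0]],
  [[34,0,31],[0,0,0]],
  [[34,0,31],[0,0,0]],
  [[34,0,31],[0,0,0]],
  [[34,0,31],[0,0,0]],
  [[34,0,31],[0,0,0]],
  [[34,0,31],[0,0,0]],
  [[34,0,31],[0,0,0]],
  [[34,0,31],[0,0,0]],
  [[34,0,31],[0,0,0]],
  [[34,0,31],[0,-5.5,0]],
  [[0,0,0],[0,-5.5,0]],
])

```text
time_s: 3.2
tool_pos: [0.5305, -0.2831, 0.4153]
tool_rot: [-89.8, -0.2, 12.0]
force: [-0.7, 0.2, -0.5]
grip_width: 0.087
```

>>> carry_out([
  [[22,0,15],[0,0,0]],
  [[22,0,15],[0,0,0]],
  [[0,0,0],[0,0,0]],
  [[0,0,0],[0,0,0]],
])

```text
time_s: 3.6
tool_pos: [0.5634, -0.2527, 0.4156]
tool_rot: [-90.0, 0.0, 11.1]
force: [-0.2, -0.8, 0.1]
grip_width: 0.0874
```

```bash
cat > st.py <<'E'
from h import *
import sys
np.set_printoptions(precision=4,suppress=True)
o=env.get_obs()
for k in("time_s","tool_pos","tool_rot","force","wrist_torque","grip_width"):print(k,np.round(o[k],4))
from scipy.spatial.transform import Rotation as Ro
R=Ro.from_euler('xyz',o['tool_rot'],degrees=True).as_matrix()
a=np.radians(11.2);X=np.array([np.cos(a),np.sin(a),0]);Y=np.array([-np.sin(a),np.cos(a),0])
f=np.array(o['force']);print("force stand x,y,z",f@X,f@Y,f[2])
if len(sys.argv)>3:
    t=np.array([float(v) for v in sys.argv[1:4]]);print("tool shift mm",(R.T@(t-o['tool_pos']))*1000)
E
python3 st.py .569 -.243 .25; python3 - <<'E'
from h import *
for c in K:
    im=env.read_camera(c);cv2.imwrite(f"pics/{c}1.png",im[:,:,::-1])
a=cv2.imread("pics/side1.png")[150:380,250:480];cv2.imwrite("pics/side1z.png",cv2.resize(a,None,fx=2.6,fy=2.6,interpolation=cv2.INTER_CUBIC))
E
```

```text
time_s 3.6
tool_pos [ 0.5634 -0.2527  0.4156]
tool_rot [-90.0057   0.0213  11.0819]
force [-0.1825 -0.8298  0.144 ]
wrist_torque [-0.0686 -0.1065 -0.0248]
grip_width 0.0874
force stand x,y,z -0.34019060271284074 -0.7785319471145866 0.1440114797396391
tool shift mm [  7.4134 165.6258   8.4977]
```

View pics/side1z.png

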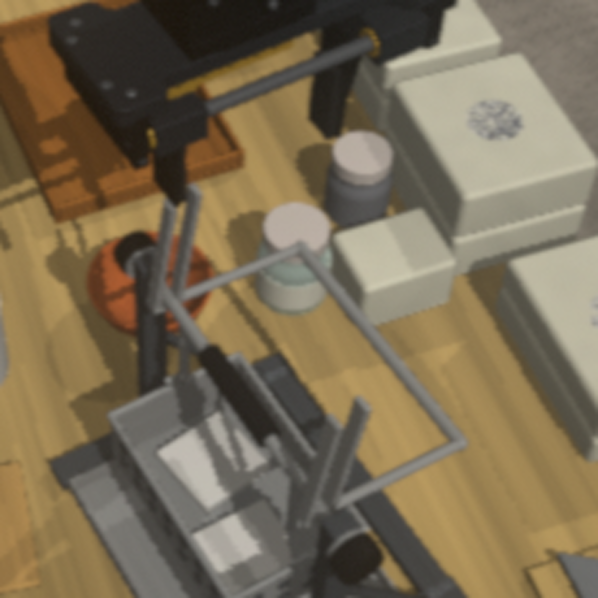

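>>> carry_out([
  [[7.4,0,8.5],[0,0,0]],
  [[0,40,0],[0,0,0]],
  [[0,40,0],[0,0,0]],
  [[0,40,0],[0,0,0]],
  [[0,40,0],[0,0,0]],
  [[0,0,0],[0,0,0]],
  [[0,0,0],[0,0,0]],
])

```text
time_s: 4.4
tool_pos: [0.5688, -0.2435, 0.2566]
tool_rot: [-90.0, 0.0, 11.0]
force: [0.8, 0.2, 0.7]
grip_width: 0.0868
```

```bash
python3 st.py .569 -.243 .192; python3 - <<'E'
from h import *
for c in K:
    im=env.read_camera(c);cv2.imwrite(f"pics/{c}2.png",im[:,:,::-1])
a=cv2.imread("pics/side2.png")[190:380,250:480];cv2.imwrite("pics/side2z.png",cv2.resize(a,None,fx=2.8,fy=2.8,interpolation=cv2.INTER_CUBIC))
E
```

```text
time_s 4.4
tool_pos [ 0.5688 -0.2435  0.2566]
tool_rot [-90.0032   0.0027  10.9733]
force [0.7982 0.2164 0.6713]
wrist_torque [ 0.0122 -0.1095  0.0293]
grip_width 0.0868
force stand x,y,z 0.8250097413788016 0.0572276069429224 0.671319423498102
tool shift mm [ 0.2872 64.5976  0.4921]
```

View pics/side2z.png

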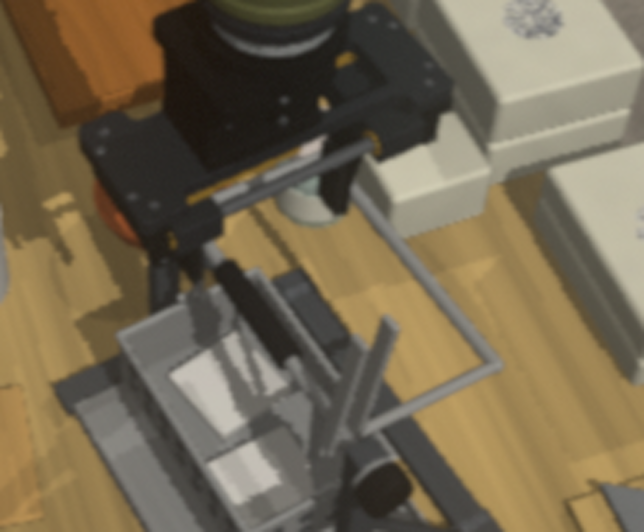

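>>> carry_out([
  [[0,22,0],[0,0,0]],
  [[0,22,0],[0,0,0]],
  [[0,20,0],[0,0,0]],
  [[0,0,0],[0,0,0]],
  [[0,0,0],[0,0,0]],
])

```text
time_s: 5.0
tool_pos: [0.5701, -0.2437, 0.194]
tool_rot: [-90.1, -0.1, 11.0]
force: [0.2, -0.4, 0.5]
grip_width: 0.0875
```

>>> carry_out([
  [[0,0,0],[0,0,0]],
  [[0,0,0],[0,0,0]],
  [[0,0,0],[0,0,0]],
  [[0,0,0],[0,0,0]],
], jaw=0.3, squeeze=5)

```text
time_s: 5.4
tool_pos: [0.5691, -0.2434, 0.1923]
tool_rot: [-90.0, -0.0, 11.0]
force: [0.3, -0.4, -0.2]
grip_width: 0.0627
```

```bash
python3 st.py .569 -.243 .192; python3 - <<'E'
from h import *
for c in K:
    im=env.read_camera(c);cv2.imwrite(f"pics/{c}3.png",im[:,:,::-1])
a=cv2.imread("pics/side3.png")[210:380,270:450];cv2.imwrite("pics/side3z.png",cv2.resize(a,None,fx=3.5,fy=3.5,interpolation=cv2.INTER_CUBIC))
E
```

```text
time_s 5.4
tool_pos [ 0.5691 -0.2434  0.1923]
tool_rot [-90.0353  -0.0344  11.0096]
force [ 0.2653 -0.4363 -0.1502]
wrist_torque [-0.0032 -0.1278  0.0099]
grip_width 0.0627
force stand x,y,z 0.17552049875698267 -0.4795119532286005 -0.15022523076558614
tool shift mm [-0.0339  0.3027  0.4615]
```

View pics/side3z.png

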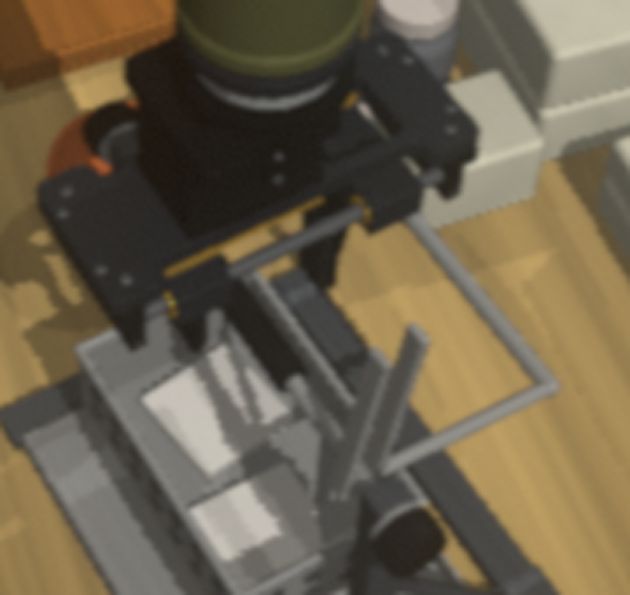

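>>> carry_out([
  [[0,0,0],[0,0,0]],
  [[0,0,0],[0,0,0]],
  [[0,0,0],[0,0,0]],
  [[0,0,0],[0,0,0]],
  [[0,0,0],[0,0,0]],
  [[0,0,0],[0,0,0]],
  [[0,0,0],[0,0,0]],
  [[0,0,0],[0,0,0]],
  [[0,0,0],[0,0,0]],
], jaw=0, squeeze=5)

```text
time_s: 6.4
tool_pos: [0.5689, -0.2434, 0.1918]
tool_rot: [-90.0, 0.0, 11.0]
force: [0.0, 0.5, 0.1]
grip_width: 0.0007
```

```bash
python3 st.py .569 -.243 .192
```

```text
time_s 6.4
tool_pos [ 0.5689 -0.2434  0.1918]
tool_rot [-90.0052   0.0027  11.0098]
force [0.0426 0.502  0.0607]
wrist_torque [-0.0064 -0.1071 -0.0027]
grip_width 0.0007
force stand x,y,z 0.1392949729291916 0.4842001084039839 0.06066548101652201
tool shift mm [ 0.2072 -0.242   0.3321]
```

```bash
python3 - <<'E'
from h import *
for c in K:
    im=env.read_camera(c);cv2.imwrite(f"pics/{c}4.png",im[:,:,::-1])
a=cv2.imread("pics/side4.png")[230:350,290:430];b=cv2.imread("pics/top4.png")[190:310,330:470]
cv2.imwrite("pics/z4.png",cv2.resize(np.vstack([a,b]) if 0 else np.hstack([a,b]),None,fx=2.85,fy=4.2,interpolation=cv2.INTER_CUBIC))
cv2.imwrite("pics/z4a.png",cv2.resize(a,None,fx=4.8,fy=4.8,interpolation=cv2.INTER_CUBIC))
print(proj("side",[.5689,-.2434,.192]),proj("side",[.5689,-.2434,.211]))
E
```

```text
[342.38847801 307.91743238] [342.7118028  301.80629045]
```

View pics/z4a.png

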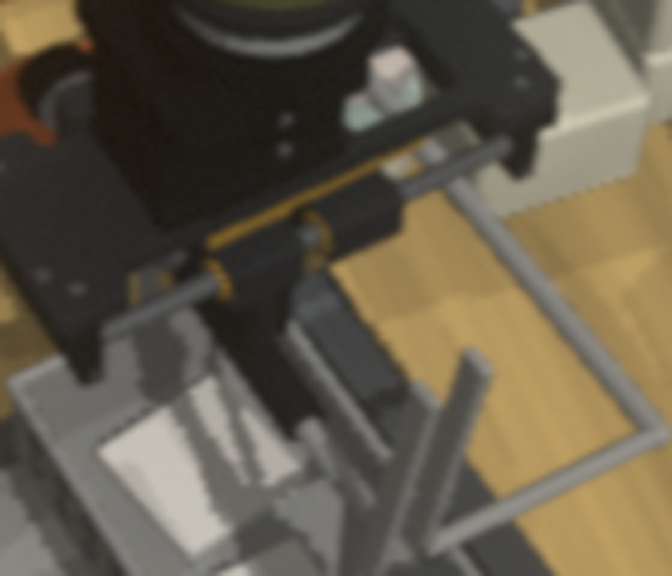

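View pics/side4.png

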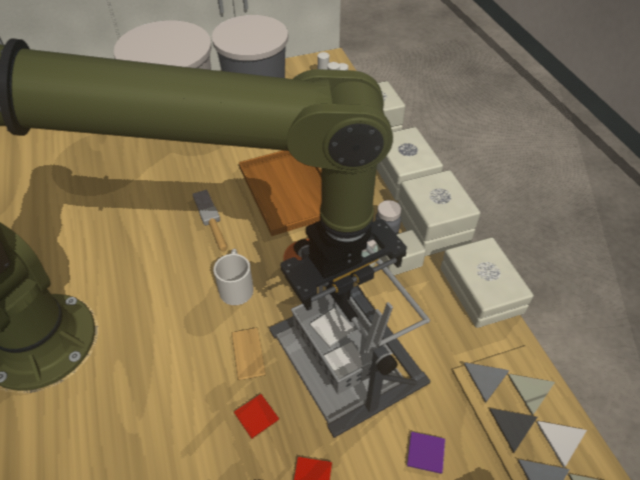

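```bash
python3 - <<'E'
from h import *
from cell import env
print({k:np.round(v,4).tolist() for k,v in env.get_obs().items()})
im={c:cv2.imread(f"pics/{c}4.png") for c in K}
for c,(u0,u1,v0,v1) in(("side",(310,380,260,340)),("top",(340,450,180,280))):
    s=8 if c=="side" else 5.5
    a=np.clip(im[c].astype(float)*2.2,0,255).astype(np.uint8)
    a=cv2.resize(a[v0:v1,u0:u1],None,fx=s,fy=s,interpolation=cv2.INTER_CUBIC)
    for z,col in((.192,(0,0,255)),(.211,(0,255,0)),(.262,(255,0,0))):
        p=(proj(c,[.5689,-.2434,z])+.5-[u0,v0])*s;cv2.circle(a,tuple(int(x) for x in p),4,col,-1);print(c,z,p)
    cv2.imwrite(f"pics/zz_{c}.png",a)
E
```

```text
{'time_s': 6.5, 'qpos': [47.5242, 17.2964, -33.1485, 86.4562, 9.5344, 79.0808, 24.7669], 'joint_velocities': [0.0454, 0.0504, 0.0194, -0.033, 0.0439, -0.0271, 0.0921], 'effort': [-0.0005, -43.3435, -4.9336, -30.8758, -0.0396, 0.0672, 0.0], 'tool_pos': [0.5689, -0.2433, 0.1917], 'tool_rot': [-90.0031, 0.0022, 11.0113], 'force': [0.4613, -0.2152, 0.2486], 'wrist_torque': [0.0172, -0.0814, -0.0198], 'grip_width': 0.0004}
side 0.192 [263.10782406 387.33945902]
side 0.211 [265.69442239 338.45032356]
side 0.262 [273.03361182 199.73275737]
top 0.192 [333.58733322 395.68990537]
top 0.211 [341.84436419 392.76919904]
top 0.262 [365.44252672 384.42197316]
```

View pics/zz_side.png

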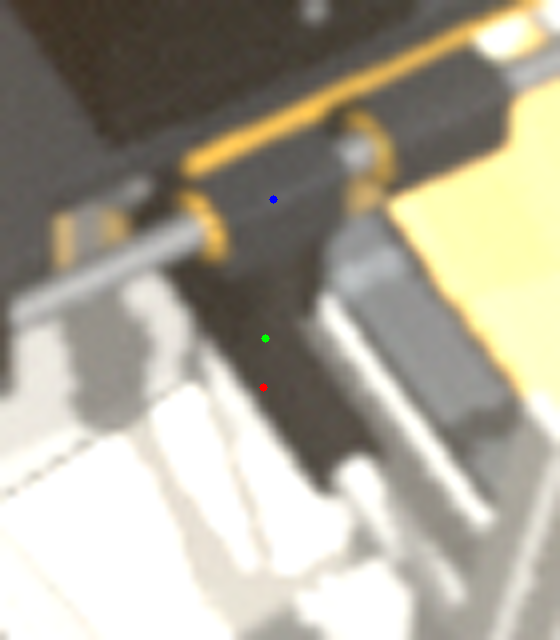

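View pics/zz_top.png

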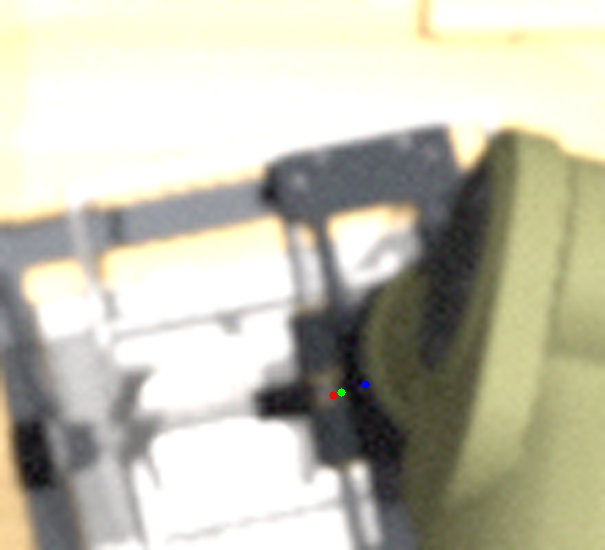

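```bash
python3 - <<'E'
from h import *
a=np.radians(11);X=np.array([np.cos(a),np.sin(a),0]);Y=np.array([-np.sin(a),np.cos(a),0])
def ov(n,T,half,box,s,out,c):
    u0,u1,v0,v1=box
    im=np.clip(cv2.imread(f"pics/{c}{n}.png").astype(float)*1.8,0,255).astype(np.uint8)
    A=cv2.resize(im[v0:v1,u0:u1],None,fx=s,fy=s,interpolation=cv2.INTER_CUBIC)
    for sg in(1,-1):
        for h in(half,half+.015):
            P=[np.array(T)+sg*h*X+w*Y+np.array([0,0,dz]) for w,dz in((-.0095,0),(.0095,0),(.0095,.07),(-.0095,.07))]
            p=[((proj(c,q)+.5-[u0,v0])*s).astype(int) for q in P]
            cv2.polylines(A,[np.array(p)],True,(0,255,0) if h==half else (0,255,255),1)
    cv2.imwrite(out,A)
ov(2,[.5688,-.2435,.2566],.0434,(300,420,200,310),6,"pics/f2.png","side")
ov(1,[.5634,-.2527,.4156],.0437,(250,430,140,260),4.4,"pics/f1.png","side")
ov(1,[.5634,-.2527,.4156],.0437,(340,480,150,270),5,"pics/f1t.png","top")
ov(4,[.5689,-.2434,.192],.0002,(310,380,260,340),8,"pics/f4.png","side")
E
```

```text
(no output)
```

View pics/f2.png

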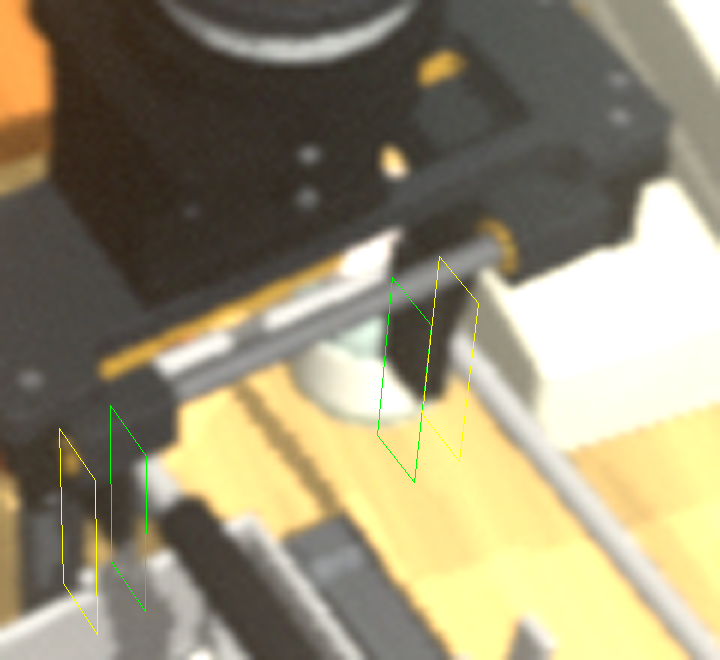

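View pics/f1.png

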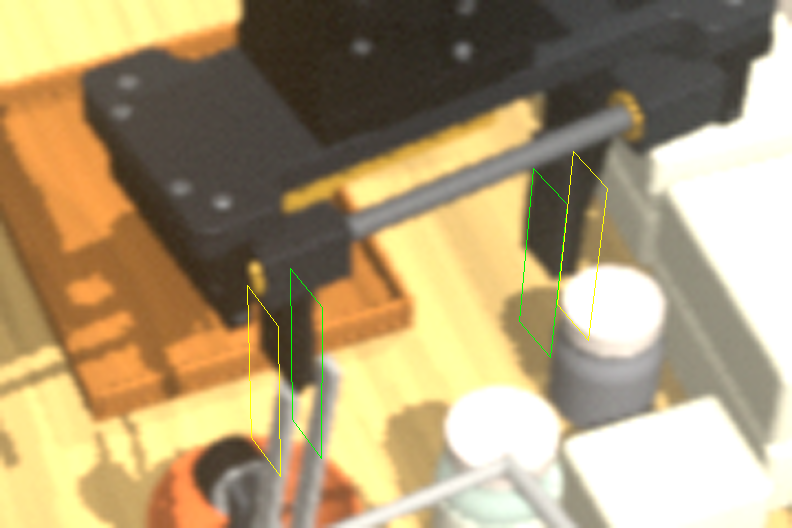

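View pics/f4.png

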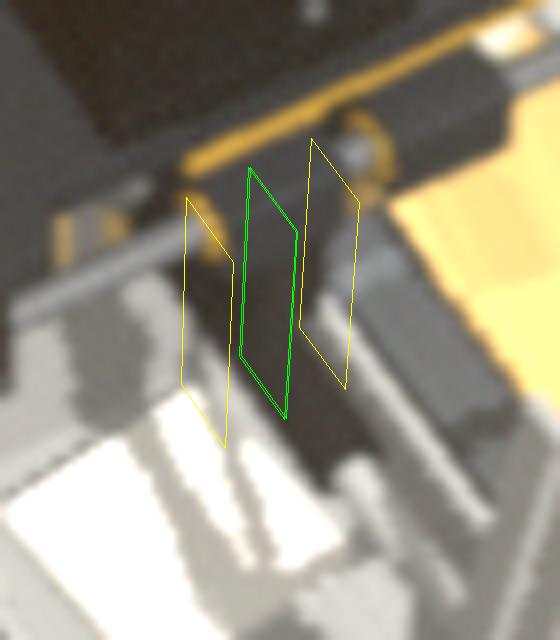

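View pics/f1t.png

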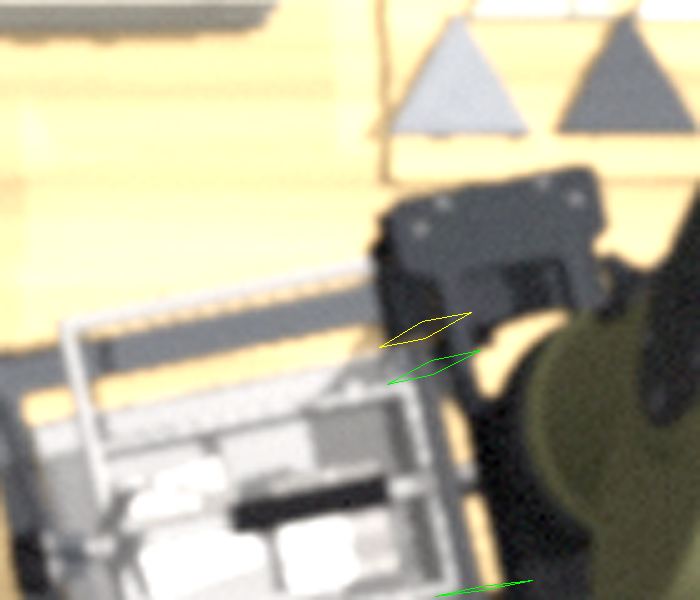

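```bash
python3 - <<'E'
from h import *
a=np.radians(11);X=np.array([np.cos(a),np.sin(a),0])
T=np.array([.5634,-.2527,.4156])
print(tri((375,199.5),(420,210)), T+X*.051)
# near finger bottom at side1 with plane through T along X (normal Y)
Y=np.array([-np.sin(a),np.cos(a),0])
for n,p in(("far",(550/4.4+250,262/4.4+140)),("near",(300/4.4+250,380/4.4+140))):
    q=plane("side",p,T,Y)-T;print(n,q@X,q[2])
T2=np.array([.5688,-.2435,.2566])
for n,p in(("far",(415/6+300,385/6+200)),("near",(115/6+300,530/6+200))):
    q=plane("side",p,T2,Y)-T2;print(n,q@X,q[2])
E
```

```text
(array([ 0.62498975, -0.23384158,  0.43760721]), [9.4, 9.4]) [ 0.61346299 -0.24296874  0.4156    ]
far 0.047507117685724534 0.033594533654217995
near -0.04526696050358486 0.028329930044493634
far 0.04853965996992514 0.029258067510334163
near -0.046559293497638335 0.027104912613890086
```

```bash
python3 - <<'E'
import cv2,numpy as np
a=cv2.imread("pics/side1.png")[140:280,250:430];cv2.imwrite("pics/g1.png",np.clip(cv2.resize(a,None,fx=4.4,fy=4.2,interpolation=cv2.INTER_CUBIC)*1.6,0,255))
a=cv2.imread("pics/side3.png")[215:330,270:410];cv2.imwrite("pics/g3.png",np.clip(cv2.resize(a,None,fx=5.2,fy=5.2,interpolation=cv2.INTER_CUBIC)*1.6,0,255))
E
```

```text
[ WARN:0@0.081] global loadsave.cpp:1063 imwrite_ Unsupported depth image for selected encoder is fallbacked to CV_8U.
```

View pics/g1.png

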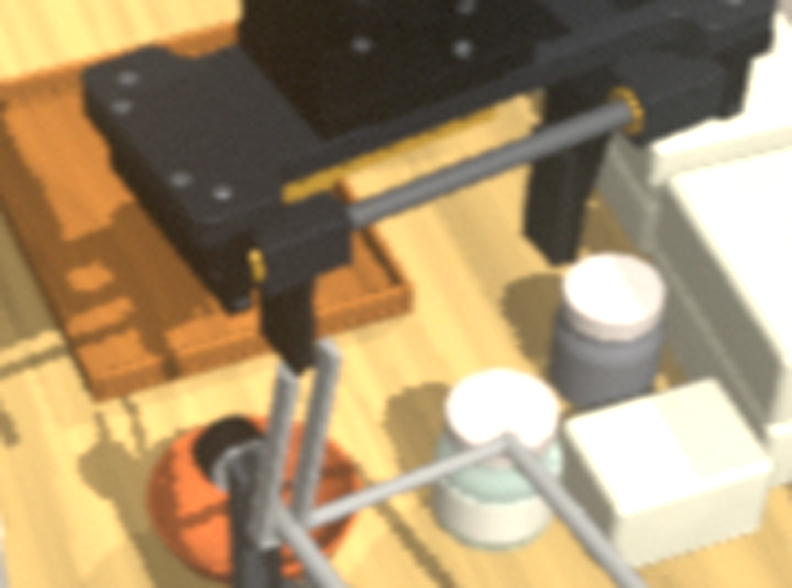

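View pics/g3.png

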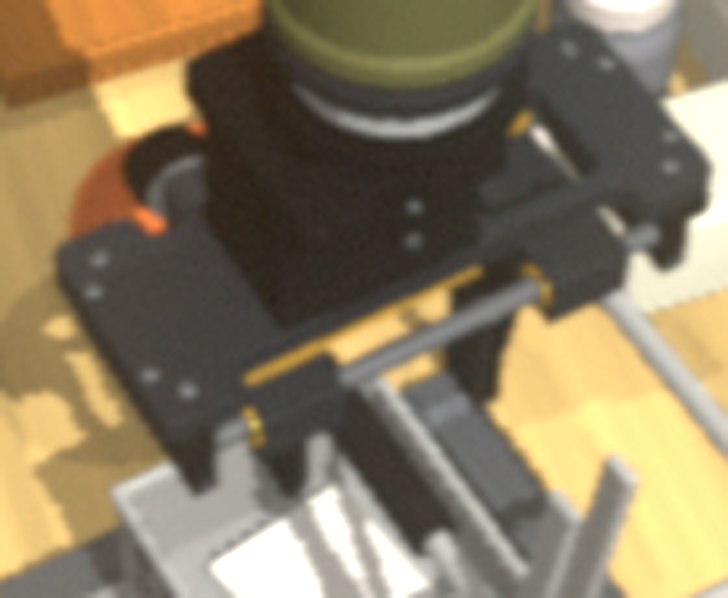

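>>> carry_out([
  [[0,0,0],[0,0,0]],
  [[0,0,0],[0,0,0]],
  [[0,0,0],[0,0,0]],
  [[0,0,0],[0,0,0]],
  [[0,0,0],[0,0,0]],
  [[0,0,0],[0,0,0]],
  [[0,0,0],[0,0,0]],
  [[0,0,0],[0,0,0]],
], jaw=0.6)

```text
time_s: 7.3
tool_pos: [0.5689, -0.2433, 0.1917]
tool_rot: [-90.0, 0.0, 11.0]
force: [0.1, 0.5, -0.2]
grip_width: 0.0507
```

>>> carry_out([
  [[0,5,0],[0,0,0]],
  [[0,5,0],[0,0,0]],
  [[0,5,0],[0,0,0]],
  [[0,0,0],[0,0,0]],
  [[0,0,0],[0,0,0]],
])

```text
time_s: 7.8
tool_pos: [0.5687, -0.2433, 0.1764]
tool_rot: [-90.0, 0.0, 11.0]
force: [0.5, -0.0, 0.9]
grip_width: 0.0517
```

>>> carry_out([
  [[0,4,0],[0,0,0]],
  [[0,4,0],[0,0,0]],
  [[0,4,0],[0,0,0]],
  [[0,0,0],[0,0,0]],
  [[0,0,0],[0,0,0]],
])

```text
time_s: 8.3
tool_pos: [0.5688, -0.2434, 0.1646]
tool_rot: [-90.0, 0.0, 11.0]
force: [0.6, 0.1, -0.1]
grip_width: 0.0522
```

```bash
python3 st.py .569 -.243 .192; python3 - <<'E'
from h import *
for c in K:
    im=env.read_camera(c);cv2.imwrite(f"pics/{c}5.png",im[:,:,::-1])
a=cv2.imread("pics/side5.png")[215:330,270:410];cv2.imwrite("pics/g5.png",np.clip(cv2.resize(a,None,fx=5.2,fy=5.2,interpolation=cv2.INTER_CUBIC)*1.6,0,255).astype(np.uint8))
E
```

```text
time_s 8.3
tool_pos [ 0.5688 -0.2434  0.1646]
tool_rot [-89.9945   0.015   11.0104]
force [ 0.6481  0.1411 -0.0651]
wrist_torque [ 0.0313 -0.1646  0.0001]
grip_width 0.0522
force stand x,y,z 0.6631565561837937 0.012489242257379754 -0.06511136109836171
tool shift mm [  0.2817 -27.4127   0.3048]
```

View pics/g5.png

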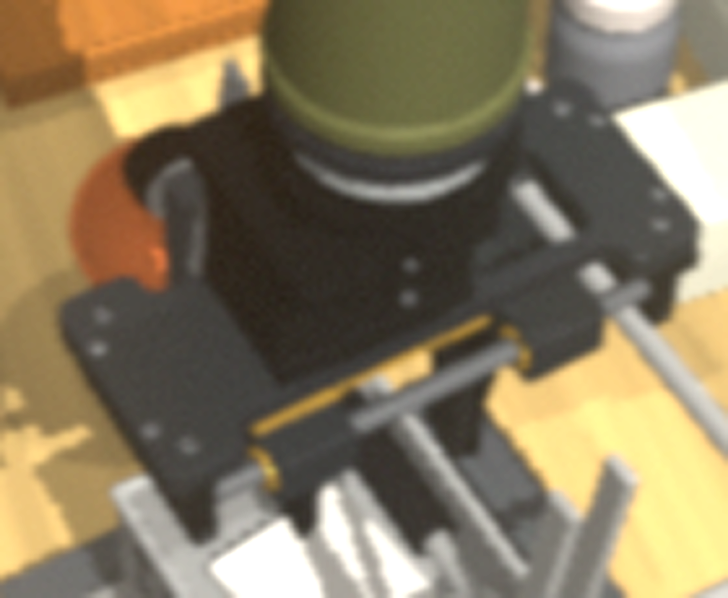

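>>> carry_out([
  [[0,0,0],[0,0,0]],
  [[0,0,0],[0,0,0]],
  [[0,0,0],[0,0,0]],
  [[0,0,0],[0,0,0]],
  [[0,0,0],[0,0,0]],
  [[0,0,0],[0,0,0]],
  [[0,0,0],[0,0,0]],
], jaw=0, squeeze=5)

```text
time_s: 9.1
tool_pos: [0.5692, -0.2433, 0.1649]
tool_rot: [-90.0, -0.0, 11.0]
force: [2.1, 0.3, 0.1]
grip_width: 0.0175
```

```bash
python3 st.py .569 -.243 .192
```

```text
time_s 9.1
tool_pos [ 0.5692 -0.2433  0.1649]
tool_rot [-90.0157  -0.042   11.0204]
force [2.1324 0.3057 0.0662]
wrist_torque [ 0.0279 -0.3929 -0.0303]
grip_width 0.0175
force stand x,y,z 2.151176331388885 -0.11428489239196978 0.06619913332830521
tool shift mm [ -0.1672 -27.1247   0.3227]
```

>>> carry_out([
  [[0.7,0,0],[0,0,0]],
  [[0,0,0],[0,0,0]],
  [[0,0,0],[0,0,0]],
  [[0,0,0],[0,0,0]],
  [[0,0,0],[0,0,0]],
], jaw=0, squeeze=30)

```text
time_s: 9.6
tool_pos: [0.5693, -0.2433, 0.1648]
tool_rot: [-90.0, 0.0, 11.0]
force: [-1.7, 0.4, 2.1]
grip_width: 0.0171
```

```bash
python3 st.py
```

```text
time_s 9.6
tool_pos [ 0.5693 -0.2433  0.1648]
tool_rot [-90.0032   0.0296  11.0028]
force [-1.7379  0.3925  2.1145]
wrist_torque [-0.0107  0.191  -0.0481]
grip_width 0.0171
force stand x,y,z -1.628601391959044 0.7225911676654252 2.11447226780479
```

>>> carry_out([
  [[0,-2,0],[0,0,0]],
  [[0,-2,0],[0,0,0]],
  [[0.3,-2,0],[0,0,0]],
  [[0.3,-2,0],[0,0,0]],
  [[0.3,-2,0],[0,0,0]],
  [[0,0,0],[0,0,0]],
  [[0,0,0],[0,0,0]],
])

```text
time_s: 10.3
tool_pos: [0.5705, -0.243, 0.1748]
tool_rot: [-90.0, 0.0, 11.0]
force: [-0.0, -0.1, -4.7]
grip_width: 0.017
```

```bash
python3 st.py
```

```text
time_s 10.3
tool_pos [ 0.5705 -0.243   0.1748]
tool_rot [-90.0069   0.0002  11.0151]
force [-0.0465 -0.0912 -4.7489]
wrist_torque [-0.0059 -0.1019  0.0308]
grip_width 0.017
force stand x,y,z -0.06337409689638879 -0.08043765065123804 -4.748893399659601
```

>>> carry_out([
  [[0.4,-3,0],[0,0,0]],
  [[0.4,-3,0],[0,0,0]],
  [[0.4,-3,0],[0,0,0]],
  [[0.4,-3,0],[0,0,0]],
  [[0.4,-3,0],[0,0,0]],
  [[0.4,-3,0],[0,0,0]],
  [[0,0,0],[0,0,0]],
])

```text
time_s: 11.0
tool_pos: [0.5732, -0.2426, 0.1934]
tool_rot: [-90.0, -0.0, 11.0]
force: [-0.3, -0.5, -5.4]
grip_width: 0.0171
```

```bash
python3 st.py
```

```text
time_s 11.0
tool_pos [ 0.5732 -0.2426  0.1934]
tool_rot [-90.0357  -0.0489  11.018 ]
force [-0.2793 -0.469  -5.3716]
wrist_torque [-0.0707 -0.1562  0.0063]
grip_width 0.0171
force stand x,y,z -0.3650429148997495 -0.40580579676262557 -5.371595191644088
```

>>> carry_out([
  [[0.4,-3,0],[0,0,0]],
  [[0.4,-3,0],[0,0,0]],
  [[0.4,-3,0],[0,0,0]],
  [[0.4,-3,0],[0,0,0]],
  [[0.4,-3,0],[0,0,0]],
  [[0,0,0],[0,0,0]],
])

```text
time_s: 11.6
tool_pos: [0.5752, -0.2422, 0.2084]
tool_rot: [-90.0, -0.0, 11.0]
force: [-0.8, 0.3, -5.1]
grip_width: 0.0167
```

```bash
python3 st.py
```

```text
time_s 11.6
tool_pos [ 0.5752 -0.2422  0.2084]
tool_rot [-90.0345  -0.0499  11.0149]
force [-0.7653  0.2956 -5.0639]
wrist_torque [ 0.0198 -0.1129  0.002 ]
grip_width 0.0167
force stand x,y,z -0.6932879997521157 0.43862975711447433 -5.063936304861353
```

>>> carry_out([
  [[0.2,-3,0],[0,0,0]],
  [[0.3,-3,0],[0,0,0]],
  [[0.4,-3,0],[0,0,0]],
  [[0.4,-3,0],[0,0,0]],
  [[0,0,0],[0,0,0]],
])

```text
time_s: 12.1
tool_pos: [0.5764, -0.242, 0.2204]
tool_rot: [-90.0, -0.0, 11.0]
force: [1.1, 0.6, -3.8]
grip_width: 0.0169
```

```bash
python3 st.py
```

```text
time_s 12.1
tool_pos [ 0.5764 -0.242   0.2204]
tool_rot [-90.0349  -0.0404  11.0111]
force [ 1.0922  0.554  -3.7721]
wrist_torque [ 0.0197 -0.2327  0.0531]
grip_width 0.0169
force stand x,y,z 1.1789964137449345 0.33128822314932005 -3.772057405562336
```

>>> carry_out([
  [[0.7,-1,0],[0,0,0]],
  [[0.5,-3,0],[0,0,0]],
  [[0.4,-3,0],[0,0,0]],
  [[0.4,-3,0],[0,0,0]],
  [[0,0,0],[0,0,0]],
])

```text
time_s: 12.6
tool_pos: [0.5784, -0.2416, 0.2305]
tool_rot: [-90.0, -0.1, 11.0]
force: [-0.4, 0.6, -4.4]
grip_width: 0.017
```

```bash
python3 st.py
```

```text
time_s 12.6
tool_pos [ 0.5784 -0.2416  0.2305]
tool_rot [-90.0396  -0.0526  11.0148]
force [-0.3958  0.5856 -4.3868]
wrist_torque [ 0.0229 -0.0984  0.0452]
grip_width 0.017
force stand x,y,z -0.2744978235422383 0.6512739158094532 -4.3868333335291165
```

>>> carry_out([
  [[0.4,-3,0],[0,0,0]],
  [[0.4,-3,0],[0,0,0]],
  [[0.4,-3,0],[0,0,0]],
  [[0.5,-3,0],[0,0,0]],
  [[0,0,0],[0,0,0]],
])

```text
time_s: 13.1
tool_pos: [0.5801, -0.2413, 0.2424]
tool_rot: [-90.0, -0.1, 11.0]
force: [0.9, -0.3, -4.6]
grip_width: 0.0172
```

```bash
python3 st.py
```

```text
time_s 13.1
tool_pos [ 0.5801 -0.2413  0.2424]
tool_rot [-90.0338  -0.0502  11.013 ]
force [ 0.9398 -0.3195 -4.6074]
wrist_torque [-0.031  -0.1425 -0.0394]
grip_width 0.0172
force stand x,y,z 0.8598748027275207 -0.49597002447079064 -4.607410915565875
```

>>> carry_out([
  [[0.6,-2,0],[0,0,0]],
  [[0.4,-3,0],[0,0,0]],
  [[0.4,-3,0],[0,0,0]],
  [[0.4,-3,0],[0,0,0]],
  [[0,0,0],[0,0,0]],
])

```text
time_s: 13.6
tool_pos: [0.5818, -0.2409, 0.2534]
tool_rot: [-90.0, -0.1, 11.0]
force: [-0.3, 0.5, -3.4]
grip_width: 0.0173
```

```bash
python3 st.py
```

```text
time_s 13.6
tool_pos [ 0.5818 -0.2409  0.2534]
tool_rot [-90.0343  -0.051   11.0156]
force [-0.307   0.4531 -3.3816]
wrist_torque [-0.0258 -0.1507  0.0072]
grip_width 0.0173
force stand x,y,z -0.2131908924138503 0.5040903059770501 -3.381632931976802
```

>>> carry_out([
  [[0.4,-3,0],[0,0,0]],
  [[0.4,-3,0],[0,0,0]],
  [[0.5,-3,0],[0,0,0]],
  [[0.4,-3,0],[0,0,0]],
  [[0.4,-3,0],[0,0,0]],
  [[0,0,0],[0,0,0]],
])

```text
time_s: 14.2
tool_pos: [0.5838, -0.2405, 0.2684]
tool_rot: [-90.0, -0.0, 11.0]
force: [-0.1, 0.5, -4.3]
grip_width: 0.0168
```

>>> carry_out([
  [[0,-4,0],[0,0,0]],
  [[0,-4,0],[0,0,0]],
  [[0,-4,0],[0,0,0]],
  [[0,-4,0],[0,0,0]],
  [[0,0,0],[0,0,0]],
  [[0,0,0],[0,0,0]],
])

```text
time_s: 14.8
tool_pos: [0.5835, -0.2405, 0.2838]
tool_rot: [-90.0, -0.0, 11.0]
force: [-0.1, 1.3, -5.4]
grip_width: 0.0172
```

```bash
python3 st.py; python3 - <<'E'
from h import *
for c in K:
    im=env.read_camera(c);cv2.imwrite(f"pics/{c}6.png",im[:,:,::-1])
a=cv2.imread("pics/side6.png")[130:360,230:480];cv2.imwrite("pics/g6.png",np.clip(cv2.resize(a,None,fx=2.6,fy=2.6,interpolation=cv2.INTER_CUBIC)*1.5,0,255).astype(np.uint8))
a=cv2.imread("pics/top6.png")[170:310,330:480];cv2.imwrite("pics/g6t.png",np.clip(cv2.resize(a,None,fx=4,fy=4,interpolation=cv2.INTER_CUBIC)*1.5,0,255).astype(np.uint8))
E
```

```text
time_s 14.8
tool_pos [ 0.5835 -0.2405  0.2838]
tool_rot [-90.0112  -0.0057  11.009 ]
force [-0.0618  1.2998 -5.3652]
wrist_torque [-0.1029 -0.087  -0.0103]
grip_width 0.0172
force stand x,y,z 0.19187333663150807 1.2870044990842366 -5.365168987689613
```

View pics/g6.png

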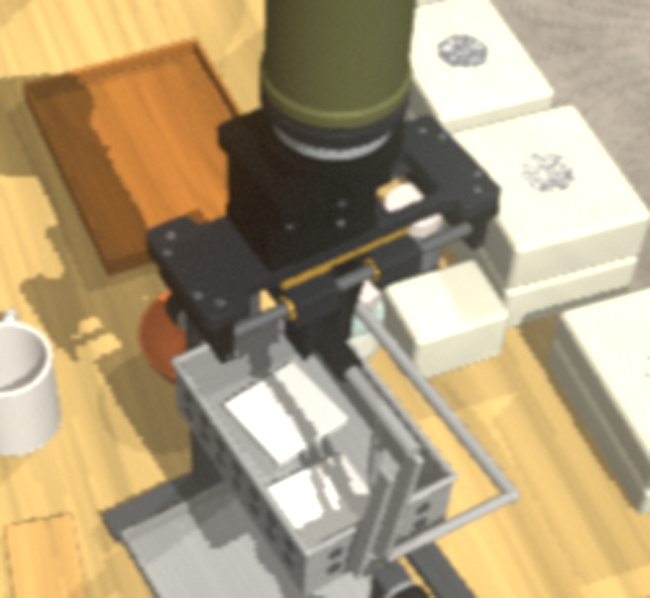

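View pics/g6t.png

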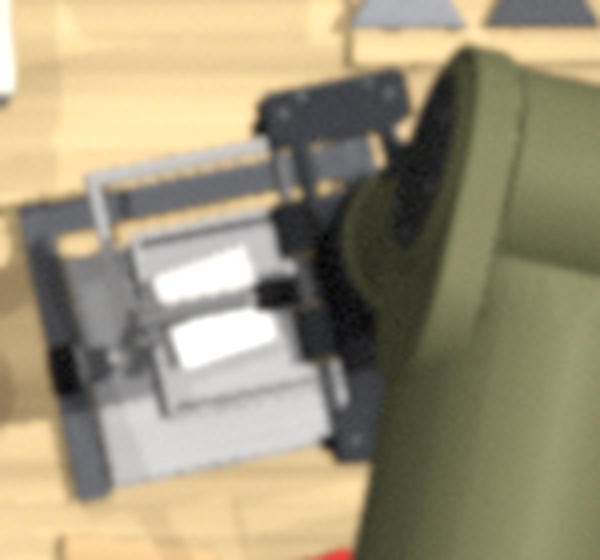

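>>> carry_out([
  [[0,-4,0],[0,0,0]],
  [[-3,-2,0],[0,0,0]],
  [[-6,0,0],[0,0,0]],
  [[-10,0,0],[0,0,0]],
  [[-10,0,0],[0,0,0]],
  [[-10,0,0],[0,0,0]],
  [[-10,0,0],[0,0,0]],
])

```text
time_s: 15.6
tool_pos: [0.5342, -0.2502, 0.2898]
tool_rot: [-90.0, 0.0, 11.0]
force: [1.0, 0.1, -5.1]
grip_width: 0.0171
```

>>> carry_out([
  [[-12,0,0],[0,0,0]],
  [[-14,0,0],[0,0,0]],
  [[-14,0,0],[0,0,0]],
  [[-14,0,0],[0,0,0]],
  [[-10,0,0],[0,0,0]],
  [[-5,0,0],[0,0,0]],
  [[0,0,0],[0,0,0]],
  [[0,0,0],[0,0,0]],
])

```text
time_s: 16.4
tool_pos: [0.4681, -0.2628, 0.2899]
tool_rot: [-90.0, -0.0, 11.0]
force: [0.8, -0.2, -4.7]
grip_width: 0.0172
```

```bash
python3 st.py; python3 - <<'E'
from h import *
for c in K:
    im=env.read_camera(c);cv2.imwrite(f"pics/{c}7.png",im[:,:,::-1])
a=cv2.imread("pics/side7.png")[130:420,180:480];cv2.imwrite("pics/g7.png",np.clip(cv2.resize(a,None,fx=2,fy=2,interpolation=cv2.INTER_CUBIC)*1.5,0,255).astype(np.uint8))
E
```

```text
time_s 16.4
tool_pos [ 0.4681 -0.2628  0.2899]
tool_rot [-90.0108  -0.0433  11.0398]
force [ 0.8431 -0.2442 -4.683 ]
wrist_torque [-0.0455 -0.1601 -0.0074]
grip_width 0.0172
force stand x,y,z 0.7795949673318748 -0.40335199657401605 -4.682952963111201
```

View pics/g7.png

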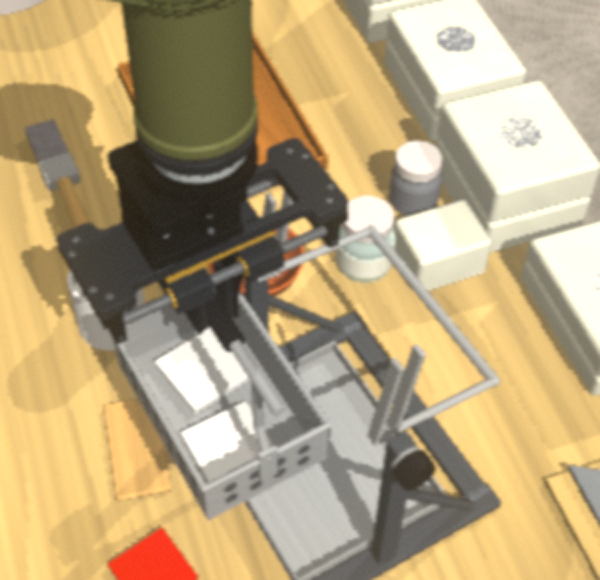

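>>> carry_out([
  [[0,-8,0],[0,0,0]],
  [[0,-15,0],[0,0,0]],
  [[0,-15,0],[0,0,0]],
  [[0,-15,0],[0,0,0]],
  [[0,-15,0],[0,0,0]],
  [[0,-15,0],[0,0,0]],
  [[0,-15,0],[0,0,0]],
  [[0,-15,0],[0,0,0]],
  [[0,-15,0],[0,0,0]],
  [[0,-15,0],[0,0,0]],
  [[0,-8,0],[0,0,0]],
  [[0,0,0],[0,0,0]],
])

```text
time_s: 17.7
tool_pos: [0.4684, -0.2631, 0.4428]
tool_rot: [-90.1, -0.2, 11.0]
force: [0.6, -0.3, -4.6]
grip_width: 0.0171
```

```bash
python3 st.py .617 .256 .441
```

```text
time_s 17.7
tool_pos [ 0.4684 -0.2631  0.4428]
tool_rot [-90.1236  -0.1553  11.0255]
force [ 0.5625 -0.2725 -4.6141]
wrist_torque [ 0.0302 -0.1651 -0.0051]
grip_width 0.0171
force stand x,y,z 0.4988638259795885 -0.3766052028716099 -4.614077971448205
tool shift mm [245.1472   1.4466 481.0995]
```

>>> carry_out([
  [[4,0,8],[0,0,0]],
  [[8,0,16],[0,0,0]],
  [[11,0,22],[0,0,0]],
  [[11,0,22],[0,0,0]],
  [[11,0,22],[0,0,0]],
  [[11,0,22],[0,0,0]],
  [[11,0,22],[0,0,0]],
  [[11,0,22],[0,0,0]],
  [[11,0,22],[0,0,0]],
  [[11,0,22],[0,0,0]],
  [[11,0,22],[0,0,0]],
  [[11,0,22],[0,0,0]],
])

```text
time_s: 18.9
tool_pos: [0.5404, 0.0015, 0.44]
tool_rot: [-90.0, 0.1, 11.0]
force: [0.3, -0.8, -4.2]
grip_width: 0.0171
```

>>> carry_out([
  [[11,0,22],[0,0,0]],
  [[11,0,22],[0,0,0]],
  [[11,0,22],[0,0,0]],
  [[11,0,22],[0,0,0]],
  [[11,0,22],[0,0,0]],
  [[11,0,22],[0,0,0]],
  [[11,0,22],[0,2,0]],
  [[11,0,22],[0,2,0]],
  [[11,0,22],[0,2,0]],
  [[6,0,12],[0,1.5,0]],
  [[0,0,0],[0,0,0]],
  [[0,0,0],[0,0,0]],
])

```text
time_s: 20.1
tool_pos: [0.6071, 0.2247, 0.44]
tool_rot: [-90.1, 0.1, 3.6]
force: [0.5, -0.5, -5.5]
grip_width: 0.0172
```

```bash
python3 st.py .617 .256 .441; python3 - <<'E'
from h import *
for c in K:
    im=env.read_camera(c);cv2.imwrite(f"pics/{c}8.png",im[:,:,::-1])
E
```

```text
time_s 20.1
tool_pos [0.6071 0.2247 0.44  ]
tool_rot [-90.0674   0.0964   3.5816]
force [ 0.4819 -0.4598 -5.4804]
wrist_torque [-0.1926 -0.1707  0.0076]
grip_width 0.0172
force stand x,y,z 0.38337205264642293 -0.5446334645644159 -5.480432246284242
tool shift mm [11.8474 -1.0971 30.5777]
```

View pics/side8.png

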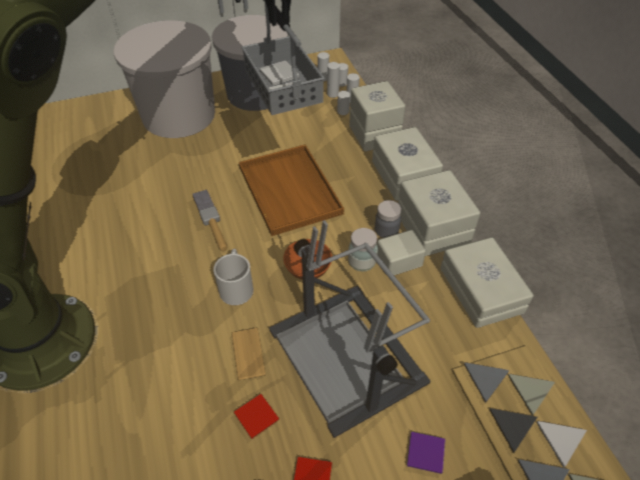

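View pics/top8.png

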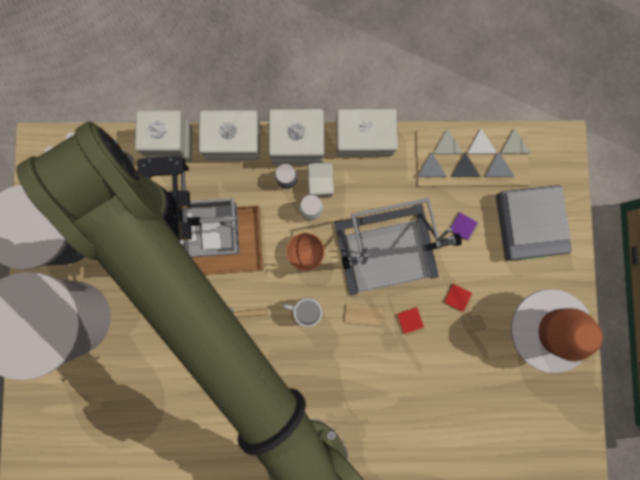

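>>> carry_out([
  [[6,0,15],[0,0,0]],
  [[6,0,15],[0,0,0]],
  [[0,10,0],[0,0,0]],
  [[0,20,0],[0,0,0]],
  [[0,25,0],[0,0,0]],
  [[0,25,0],[0,0,0]],
  [[0,25,0],[0,0,0]],
  [[0,25,0],[0,0,0]],
  [[0,25,0],[0,0,0]],
  [[0,25,0],[0,0,0]],
  [[0,15,0],[0,0,0]],
  [[0,5,0],[0,0,0]],
])

```text
time_s: 21.4
tool_pos: [0.6172, 0.2535, 0.239]
tool_rot: [-90.1, 0.1, 3.4]
force: [-0.1, -1.0, -4.2]
grip_width: 0.0171
```

>>> carry_out([
  [[0,15,0],[0,0,0]],
  [[0,20,0],[0,0,0]],
  [[0,20,0],[0,0,0]],
  [[0,15,0],[0,0,0]],
  [[0,10,0],[0,0,0]],
  [[0,0,0],[0,0,0]],
  [[0,0,0],[0,0,0]],
])

```text
time_s: 22.1
tool_pos: [0.6181, 0.2557, 0.1614]
tool_rot: [-90.0, -0.1, 3.5]
force: [-0.5, -0.8, -3.7]
grip_width: 0.0173
```

```bash
python3 st.py .617 .256 .11; python3 - <<'E'
from h import *
for c in K:
    im=env.read_camera(c);cv2.imwrite(f"pics/{c}9.png",im[:,:,::-1])
T=np.array([.617,.256,0]);b=np.radians(3.5)
P=np.array(env.get_obs()['tool_pos']);P[2]=0
for c,(u0,u1,v0,v1),s in(("side",(220,380,60,240),3.2),("top",(120,280,170,300),4)):
    A=np.clip(cv2.imread(f"pics/{c}9.png").astype(float)*1.5,0,255).astype(np.uint8)
    A=cv2.resize(A[v0:v1,u0:u1],None,fx=s,fy=s,interpolation=cv2.INTER_CUBIC)
    for O,hx,hy,z,col in((T,.095,.13,.022,(0,255,0)),(P,.055,.085,.04,(255,0,0)),(P,.055,.085,.095,(0,0,255))):
        q=[((proj(c,O+np.array([np.cos(b)*sx*hx-np.sin(b)*sy*hy,np.sin(b)*sx*hx+np.cos(b)*sy*hy,z]))+.5-[u0,v0])*s).astype(int) for sx,sy in((1,1),(1,-1),(-1,-1),(-1,1))]
        cv2.polylines(A,[np.array(q)],True,col,1)
    cv2.imwrite(f"pics/g9{c}.png",A)
E
```

```text
time_s 22.1
tool_pos [0.6181 0.2557 0.1614]
tool_rot [-89.9774  -0.053    3.5092]
force [-0.5366 -0.8038 -3.7158]
wrist_torque [ 0.0413 -0.1239  0.0065]
grip_width 0.0173
force stand x,y,z -0.6825366451809127 -0.6842955393656167 -3.7158048665933943
tool shift mm [-1.1383 51.4086  0.3579]
```

View pics/g9side.png

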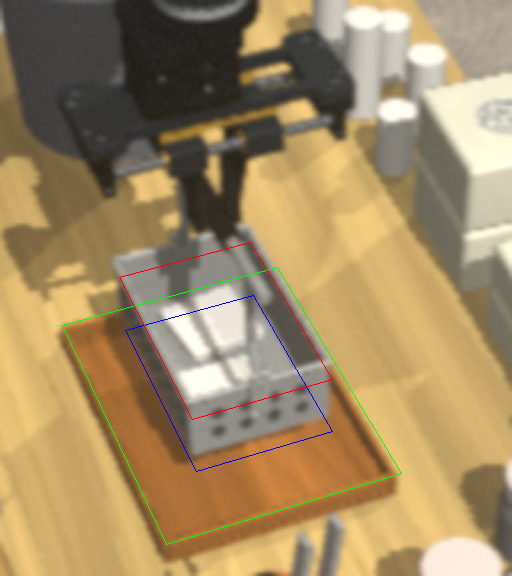

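View pics/g9top.png

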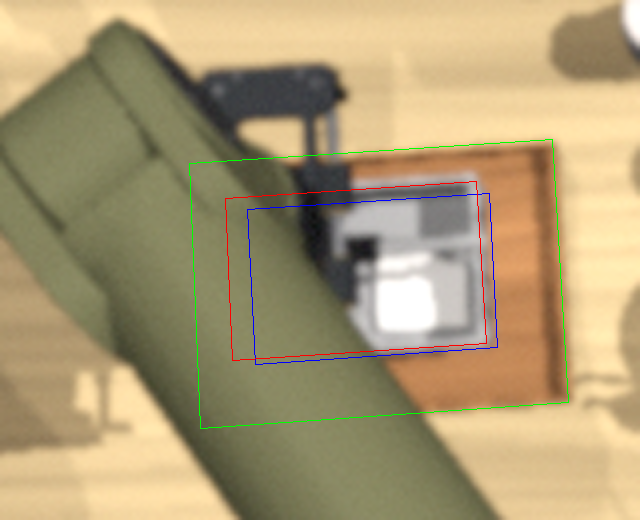

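>>> carry_out([
  [[0,10,0],[0,0,0]],
  [[0,10,0],[0,0,0]],
  [[0,10,0],[0,0,0]],
  [[0,6,0],[0,0,0]],
  [[0,3,0],[0,0,0]],
  [[0,2,0],[0,0,0]],
  [[0,0,0],[0,0,0]],
  [[0,0,0],[0,0,0]],
])

```text
time_s: 23.0
tool_pos: [0.6179, 0.2556, 0.1201]
tool_rot: [-90.0, -0.0, 3.5]
force: [-0.5, 1.0, -4.3]
grip_width: 0.0169
```

>>> carry_out([
  [[0,1,0],[0,0,0]],
  [[0,1,0],[0,0,0]],
  [[0,1,0],[0,0,0]],
  [[0,1,0],[0,0,0]],
  [[0,1,0],[0,0,0]],
  [[0,1,0],[0,0,0]],
  [[0,0,0],[0,0,0]],
])

```text
time_s: 23.7
tool_pos: [0.6176, 0.2553, 0.1135]
tool_rot: [-90.0, 0.0, 3.5]
force: [-0.1, 0.1, -4.3]
grip_width: 0.017
```

>>> carry_out([
  [[0,0.7,0],[0,0,0]],
  [[0,0.7,0],[0,0,0]],
  [[0,0.6,0],[0,0,0]],
  [[0,0,0],[0,0,0]],
])

```text
time_s: 24.1
tool_pos: [0.6176, 0.2553, 0.1116]
tool_rot: [-90.0, 0.0, 3.5]
force: [-0.5, 0.1, -5.7]
grip_width: 0.017
```

>>> carry_out([
  [[0,0.7,0],[0,0,0]],
  [[0,0.7,0],[0,0,0]],
  [[0,0.6,0],[0,0,0]],
  [[0,0,0],[0,0,0]],
])

```text
time_s: 24.5
tool_pos: [0.6181, 0.2552, 0.11]
tool_rot: [-90.0, -0.0, 3.5]
force: [0.3, -1.1, -2.8]
grip_width: 0.017
```

Contact is starting, so I lower a touch further.

>>> carry_out([
  [[0,0.4,0],[0,0,0]],
  [[0,0.4,0],[0,0,0]],
  [[0,0,0],[0,0,0]],
])

```text
time_s: 24.8
tool_pos: [0.6182, 0.2552, 0.1099]
tool_rot: [-90.0, -0.1, 3.5]
force: [-1.3, -2.1, 3.0]
grip_width: 0.0173
```

>>> carry_out([
  [[0,0.4,0],[0,0,0]],
  [[0,0.4,0],[0,0,0]],
  [[0,0,0],[0,0,0]],
])

```text
time_s: 25.1
tool_pos: [0.6182, 0.2552, 0.1099]
tool_rot: [-90.0, -0.1, 3.5]
force: [-2.0, -3.5, 7.2]
grip_width: 0.0169
```

>>> carry_out([
  [[0,-0.8,0],[0,0,0]],
  [[0,0,0],[0,0,0]],
], squeeze=8)

```text
time_s: 25.3
tool_pos: [0.6181, 0.2553, 0.1098]
tool_rot: [-90.0, -0.1, 3.5]
force: [-1.0, -3.2, 5.6]
grip_width: 0.0174
```

>>> carry_out([
  [[0,0,0],[0,0,0]],
  [[0,0,0],[0,0,0]],
  [[0,0,0],[0,0,0]],
  [[0,0,0],[0,0,0]],
  [[0,0,0],[0,0,0]],
  [[0,0,0],[0,0,0]],
], jaw=0.6)

```text
time_s: 25.9
tool_pos: [0.6177, 0.2555, 0.1088]
tool_rot: [-90.0, 0.0, 3.5]
force: [0.3, 0.4, -0.4]
grip_width: 0.0507
```

```bash
python3 st.py; python3 - <<'E'
from h import *
for c in K:
    im=env.read_camera(c);cv2.imwrite(f"pics/{c}10.png",im[:,:,::-1])
a=cv2.imread("pics/side10.png")[60:240,220:380];cv2.imwrite("pics/g10.png",np.clip(cv2.resize(a,None,fx=3.3,fy=3.3,interpolation=cv2.INTER_CUBIC)*1.5,0,255).astype(np.uint8))
E
```

```text
time_s 25.9
tool_pos [0.6177 0.2555 0.1088]
tool_rot [-90.0001   0.0095   3.5166]
force [ 0.2657  0.4313 -0.3844]
wrist_torque [-0.0542 -0.0479  0.0012]
grip_width 0.0507
force stand x,y,z 0.3444431859630025 0.37145100420076427 -0.3844262365452706
```

View pics/g10.png

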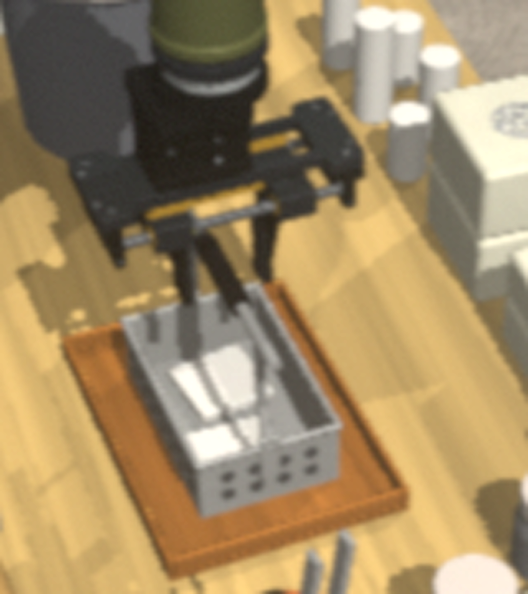

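Standing flat, jaws clear. Withdraw upward.

>>> carry_out([
  [[0,-6,0],[0,0,0]],
  [[0,-12,0],[0,0,0]],
  [[0,-20,0],[0,0,0]],
  [[0,-30,0],[0,0,0]],
  [[0,-40,0],[0,0,0]],
  [[0,-40,0],[0,0,0]],
  [[0,-40,0],[0,0,0]],
  [[0,-20,0],[0,0,0]],
  [[0,0,0],[0,0,0]],
  [[0,0,0],[0,0,0]],
])

```text
time_s: 27.0
tool_pos: [0.6177, 0.2557, 0.3176]
tool_rot: [-90.0, -0.1, 3.5]
force: [0.7, -0.3, -0.1]
grip_width: 0.0523
```

>>> carry_out([
  [[0,0,-40],[0,0,0]],
  [[0,0,-40],[0,0,0]],
  [[0,0,-40],[0,0,0]],
  [[0,0,-40],[0,0,0]],
  [[0,0,0],[0,0,0]],
])

```text
time_s: 27.5
tool_pos: [0.6285, 0.0862, 0.3148]
tool_rot: [-90.3, 0.2, 2.8]
force: [-0.1, -1.2, -0.6]
grip_width: 0.0522
```

```bash
python3 st.py; python3 - <<'E'
from h import *
for c in K:
    im=env.read_camera(c);cv2.imwrite(f"pics/{c}11.png",im[:,:,::-1])
a=cv2.imread("pics/side11.png")[100:280,200:400];a=np.clip(cv2.resize(a,None,fx=2.5,fy=2.5,interpolation=cv2.INTER_CUBIC)*1.5,0,255).astype(np.uint8)
cv2.imwrite("pics/g11.png",a)
a=cv2.imread("pics/top11.png")[150:330,150:350];cv2.imwrite("pics/g11t.png",cv2.resize(a,None,fx=3,fy=3,interpolation=cv2.INTER_CUBIC))
E
```

```text
time_s 27.5
tool_pos [0.6285 0.0862 0.3148]
tool_rot [-90.2998   0.1606   2.8244]
force [-0.0985 -1.193  -0.6335]
wrist_torque [-0.0728 -0.1113  0.0293]
grip_width 0.0522
force stand x,y,z -0.32837318215331596 -1.1511832754074538 -0.6334536558749281
```

View pics/side11.png

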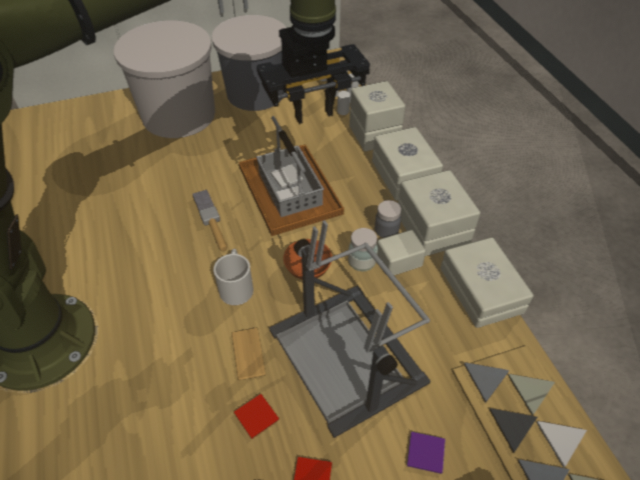

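View pics/top11.png

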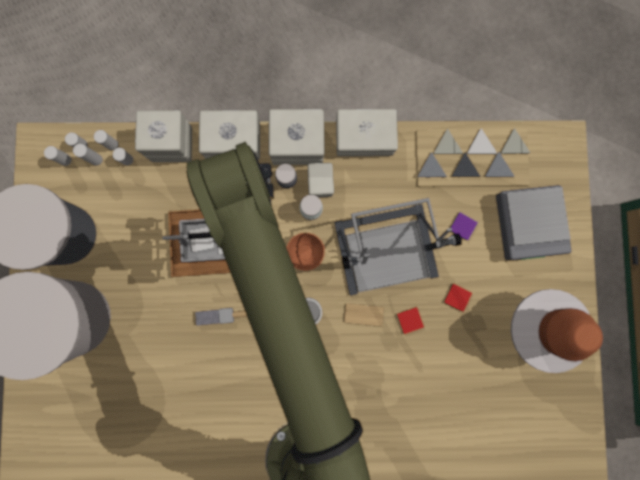

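View pics/g11t.png

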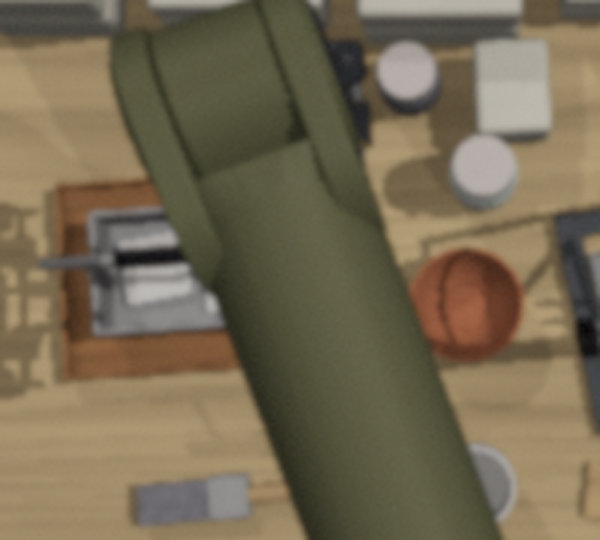

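>>> carry_out([
  [[0,0,0],[0,0,0]],
  [[0,0,0],[0,0,0]],
  [[0,0,0],[0,0,0]],
])

```text
time_s: 27.9
tool_pos: [0.6271, 0.0974, 0.3168]
tool_rot: [-90.0, 0.0, 3.7]
force: [-0.3, -0.8, -0.1]
grip_width: 0.052
```

View pics/g11.png

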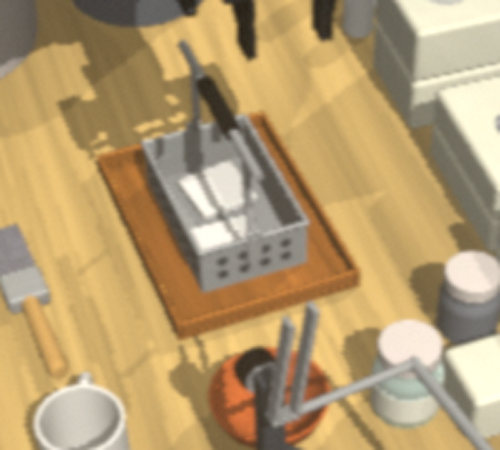

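Both tiles are visible in the basket, which stands flat inside the tray; the mug, bowl, jars and brush look undisturbed.

```bash
python3 -c "
from cell import env
env.sign_off()"
```

```text
the job is handed in; nothing more can be done
```

The basket now stands flat in the drying tray with both tiles still in it. I let go of it, drew the arm clear, and handed the job in at about 28 s.

- **Lift:** I took the basket by the sleeve and followed the hooks, which leaned about 8° back. Side forces stayed around 1 N and the lift was about 120 mm, past the tips. I then brought the basket out to the front, over to the tray, and lowered it slowly. It touched down at a few newtons, about 7 N at most.
- **Last checks:** The final pictures show the basket level and inside the tray walls, with both tiles in it. The stand and other objects look where they were, though I compared them by eye only and the arm hid part of the mug in the top view.
- **First grasp missed:** The first close caught nothing and touched nothing. In the side view the fingertips sat about 30 mm higher than the reported tool position. I reopened, went 27 mm lower, and gripped the sleeve (17 mm opening). I never found the cause, and judged later heights with that offset plus the contact force.

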